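# Stack a lunch box in its leaning carry frame

### The arm

A 6-joint arm with a two-finger parallel gripper is mounted at the origin on a cart in front of the work surface, level with it; the furniture and walls round the work are solid. World frame = base frame: x ahead of the robot, y to its left, z up, the work surface at z = 0. Lengths are in m, angles in degrees, forces in N, time in s.
With the tool pointing down it reaches from about 0.4 to 0.825 m from the base axis. Payload 7 kg.
Tool frame: the origin (TCP) lies at the very end of the fingers, on their centre line; the grasp point (between the pads) lies 19 mm behind it; z points along the fingers, y is the line along which they close (so a half turn about z gives the same grasp; the last joint's range is limited). The gripper opens to 88 mm and grips with 3 to 60 N. Pads are 19 mm wide; open, the fingers measure 130 mm over their backs; the gripper's body (78 mm by 193 mm) begins 47 mm behind the grasp point.
Start: joints at [91.564, 20.546, 0.682, 0, -70.136, -16.507], TCP at [0.174, 0.652, 0.227] pointing down, gripper open.
Joint ranges: [-176.03, 176.03], [-82.01, 121.73], [-58.28, 71.71], [-173.87, 95.51], [-174.79, -0.11], [-173.66, 173.66]. Speed limits (degrees/s): [136.94, 136.94, 172.46, 180, 180, 180].

### API

Orientations are given as [roll, pitch, yaw] about the fixed x, y, z axes, in that order (R = Rz(yaw) Ry(pitch) Rx(roll)).
In Python, from plant import r gives the robot as it stands. The module is installed in compiled form; this text tells all that it offers.
- The arm moves only by the tool jog_arm, never from a script. Its arguments are lists of equal length, an entry for each row: "travel": the shift along the tool's x, y, z each as a share of 50 cm, from -1 to 1, a list of three; "dr": the turn, a rotation vector about the tool's x, y, z each as a share of 360 degrees, from -1 to 1, a list of three; "claw": the opening, from 0 (shut) to 1 (fully open). A call has exactly 10 rows; each row is the pose to reach, as a shift and turn from the pose commanded when the call began, along the tool's axes at that moment, turning the shorter way round; what a row does not reach only later rows make up. A row lasts 1/8 s, in which the tool goes at most 62.5 mm and 10.7 degrees, less where a joint would pass 70% of its speed; a pose out of reach is approached as far as the arm can. A call with a number of a shift or a turn outside -1 to 1 is refused whole. A call with a gripper value outside its range is refused whole. The fingers move at their own pace and stop on an object; "newtons" is the grip in N (left out, the last holds). Time passes only in rows, so rows that repeat a pose let the fingers close, or fill a call up. It gives the time, the measured TCP pose, the force, the opening and the grip force at its end, in the units of the state.
- r.get_state(): the state, without advancing time (a new reading comes with each control period).
- r.capture(name): name is "scene" or "side" or "wrist"; returns a dict with "pixels" (480x640x3 uint8, red, green, blue), "range_z" (480x640 float32, m along the optical axis (not along the pixel's ray), 0 where there is no reading), "fx", "fy", "cx", "cy" (pixels), "position" and "attitude" of the camera in the world; the wrist camera has in their place "hand_eye" (4x4, takes a point from camera to tool coordinates, whose origin is the TCP and whose axes are the flange's). Camera axes: x right, y up, looking along -z (the intrinsics and any distortion apply to the point x, -y, -z); pixel columns grow to the right and rows downward; lengths in m; the calibration is good to about 2 mm. The wrist camera is an equidistant fisheye: a pixel r from the principal point sees the ray r / f radians off the axis. A picture is of the moment at which its call begins: read the wrist's pose just before it.
- r.close_job(): hands the job in; it is judged then, once.
Trained networks look in the newest picture that a camera, given by its name, has taken for a name from the list of things; names that differ only in an ending like _2 or _b are one class to them, and where a whole thing is asked for, a point or a joint stands for the part that bears it (a point fixed in the world has none). Each returns a list of dicts, best first, with "conf" (0 to 1); they miss things now and then, are a little off and sometimes report something else, mostly with a low value. They report only what shows in the picture. A call takes as long as a camera call. They do not tell look-alikes from the thing itself.
- r.boxes_of(name, camera): "extent" ([left, top, right, bottom] in pixels, round what is visible of it).
- r.regions_of(name, camera): "pixels" (480x640 bool, what is visible of it) and "extent" ([left, top, right, bottom] in pixels, round what is visible of it).
- r.tip_of(name, camera): "at" ([column, row] in pixels: a listed point, or the origin of a listed thing).
The state is a dict: "time_s": time; "joints": joint angles; "qd": joint speeds; "joint_torque": joint torques, N m; "tcp_pos": TCP position; "eef_rot": TCP orientation; "contact_force": force on the tool from outside, world axes, zero at the start; "moment": the same for the moment, N m; "gripper_width": finger opening in m; "gripper_force": force on a finger pad.
Only numpy, scipy, OpenCV 4.12 (cv2) and the standard library are available. Lean on these libraries where they do the work, as an engineer would, in place of code of your own. Each camera call takes 0.05 s, during which the arm holds its last target. There are 200 camera calls.

### The job

Put the small lunch box together in its leaning wooden carry frame: first the green box, then the white tray on it, then the orange lid, all right way up, each pushed square and fully home between the steel corner guides, past the red sprung clip, so that at the end the clip has snapped shut over the lid. Be gentle: do not ram the parts into the frame, and do not disturb the mug, the spice jar or the salt shaker.

Things in the scene. Friction and masses are not known exactly. Their poses are not given: they have to be found in the camera images.
- pocket: Square pocket of the fixed carry frame (wooden foot, steel corner guides). Origin: centre of the pocket's floor, 44 mm above the worktop. z: the pocket's axis, out of its mouth, leaning 25 degrees (0.44 rad) from vertical towards pocket -x (to the robot's right and partly towards it), so parts and tool must tilt to enter. x: towards the clip's side; y: across. Inside 61.6 mm square; the parts are 58 mm.
- mouth (a point): Centre of the pocket's mouth, at pocket z = 70 mm, level with the tops of the four L-shaped steel corner guides (5 mm thick, slippery), whose tips flare out by 3 mm from z = 62 mm up. Between the guides both y sides are open, 33 mm wide (pocket |x| < 16 mm), down to the floor, so fingers closing along the pocket's y can go in beside a part and open there; the x sides are barred.
- clip (a joint): Red sprung clip on the pocket's +x side: slide along pocket +x in m, 0 = shut, 0.010 = fully back. Spring about 1.1 N shut plus 0.2 N per mm. Shut, its lip (22 mm wide) overhangs the pocket by 5 mm; it is bevelled above, so a part pressed down the axis (3 to 10 N with friction) wedges it back and is itself pushed to -x. It springs shut over each part that has passed.
- clip_lip (a point): Lower inner edge of the clip's lip: pocket x = 25 mm, y = 0, z = 57.5 mm when shut. The bevel runs from x = 25 mm at z = 61 mm to x = 30 mm at z = 72 mm; the clip's highest point is at pocket z = 72 mm.
- box_center (a point): Green open box, 58 x 58 x 28 mm high, 3 mm walls, about 0.1 kg, standing on its bottom on the worktop; the centre, 14 mm above its underside; z is its up axis, x and y square to its sides (all four sides alike). Home: centre at pocket x = y = 0, z = 14 mm. Held near its top edge the gripper stays above the clip.
- tray_center (a point): White shallow tray, open above with one low divider, 58 x 58 x 16 mm high, about 0.07 kg; the centre, 8 mm above its underside; axes as for the box. Home on the box: pocket z = 36 mm.
- lid_center (a point): Orange square lid, 58 x 58 x 12 mm with a white disc (32 mm across, 3 mm high) on top, 0.06 kg; the centre of the slab, 6 mm above its underside; axes as for the box. Home on the tray: pocket z = 50 mm; its slab's top is then 1.5 mm under the clip's lip.
- mug: Green and white mug, a bystander; origin under its centre.
- spice: Small spice jar with a dark cap, a bystander; origin under its centre.
- salt: Salt shaker, a bystander; origin under its centre.
There are look-alikes about, which are no part of the job. Of the things that look like the part that bears box_center, the middle-sized one is meant.

How it is judged:
By the outcome, as a careful person would: the job done as asked, in the order asked, and still so for the second after the job is handed in, with the robot touching nothing.
It also fails if it takes over 72 s, if anything falls off the work surface, if the arm or the gripper's body presses on something with over 40 N, if the wrist force passes 120 N, or if a joint passes its speed limit or range.

## Working session

There is one attempt and no reset: what is moved stays moved. The work goes in short steps, Python scripts to look and compute and a tool call to move; the robot and the scene stay as the last step left them, time stands still between calls to the robot, and variables do not carry over. Pictures are saved under pics/ and viewed, at most 12 in all, crops included, and the job is handed in when it is done.

Besides the shell and the picture viewer there is one more tool, called after ">>>" by a JSON object that holds its "fn" and its "kwargs", one argument or row to a line. jog_arm: Moves the arm, as the interface text tells. Its arguments: {"type":"object","properties":{"travel":{"type":"array"},"dr":{"type":"array"},"claw":{"type":"array"},"newtons":{"type":"number"}},"required":["travel","dr","claw"]}

```bash
mkdir -p pics; ls; cat > h.py <<'E'
from plant import r
import numpy as np, cv2
from scipy.spatial.transform import Rotation as R
def cap(n,save=None):
    c=r.capture(n)
    if save: cv2.imwrite('pics/'+save,c['pixels'][:,:,::-1])
    return c
def att(c):
    a=np.array(c['attitude'],float)
    if a.shape==(3,3): return a
    if a.size==3: return R.from_euler('xyz',a,degrees=True).as_matrix()
    return R.from_quat(a).as_matrix()
def pts(c):
    v,u=np.mgrid[0:480,0:640]; z=c['range_z']
    p=np.stack([(u-c['cx'])/c['fx']*z,-(v-c['cy'])/c['fy']*z,-z],-1)
    w=p@att(c).T+np.array(c['position']); w[z<=0]=np.nan
    return w
def proj(c,P):
    q=(np.atleast_2d(P)-np.array(c['position']))@att(c)
    return np.stack([c['cx']+c['fx']*q[:,0]/-q[:,2],c['cy']-c['fy']*q[:,1]/-q[:,2]],-1)
E
python3 - <<'E'
from h import *
for n in ['scene','side']:
    c=cap(n,n+'0.png'); print(n,c['position'],c['attitude'],c['fx'],c['fy'],c['cx'],c['cy'])
    w=pts(c); np.save(n+'_w.npy',w)
    for t in ['box_center','tray_center','lid_center','pocket','clip','mug','spice','salt']:
        for d in r.regions_of(t,n)[:5]:
            p=w[d['pixels']]; p=p[~np.isnan(p[:,0])]
            print(t,round(d['conf'],2),np.round(d['extent']),len(p),np.round(np.median(p,0),3) if len(p) else '',np.round(np.percentile(p,[2,98],axis=0),3).tolist() if len(p) else '')
print(r.get_state())
E
```

```text
pics
scene [-0.04780861 -0.50521254  0.89877747] [ 45.57862315   0.6268086  -49.42454323] 459.2667212474868 459.2667212474868 316.2688977313559 243.03360821335897
box_center 0.92 [384. 355. 422. 395.] 882 [ 0.455 -0.307  0.008] [[0.418, -0.341, 0.002], [0.484, -0.277, 0.028]]
box_center 0.82 [382. 294. 431. 339.] 1350 [ 0.579 -0.23   0.014] [[0.531, -0.274, 0.0], [0.616, -0.19, 0.038]]
box_center 0.66 [341. 349. 366. 370.] 385 [ 0.414 -0.211  0.006] [[0.388, -0.236, -0.0], [0.436, -0.189, 0.02]]
tray_center 0.83 [230. 243. 259. 266.] 383 [0.475 0.22  0.008] [[0.44, 0.183, 0.002], [0.506, 0.251, 0.016]]
tray_center 0.66 [344. 233. 360. 246.] 116 [ 0.613 -0.037  0.12 ] [[0.602, -0.05, 0.024], [0.679, 0.003, 0.129]]
lid_center 0.55 [184. 225. 212. 248.] 350 [0.445 0.366 0.01 ] [[0.416, 0.338, -0.001], [0.478, 0.403, 0.015]]
pocket 0.59 [333. 233. 376. 278.] 1207 [ 0.613 -0.043  0.056] [[0.56, -0.103, 0.023], [0.652, -0.007, 0.124]]
clip 0.68 [344. 230. 358. 246.] 140 [ 0.613 -0.034  0.12 ] [[0.602, -0.05, -0.002], [0.735, 0.048, 0.13]]
mug 0.69 [462. 274. 501. 332.] 1719 [ 0.695 -0.353 
[... 1911 characters left out ...]
016, 0.133]]
{'time_s': 0.9, 'joints': array([ 9.15630679e+01,  2.05431824e+01,  6.82807471e-01, -2.98978046e-03,
       -7.01361396e+01, -1.65095063e+01]), 'qd': array([ 0.02162412,  0.04787034,  0.04445672, -0.03809798,  0.05473821,
        0.09947248]), 'joint_torque': array([ 2.63500760e-04, -5.82363081e+01,  2.93299466e+01,  7.00258255e+00,
        1.25664697e-02, -1.85047804e-05]), 'tcp_pos': array([0.17405743, 0.65214608, 0.22659418]), 'eef_rot': array([-1.79997457e+02,  3.68649995e-03, -1.49474541e+01]), 'contact_force': array([-0.24779357,  0.55621155, -0.48846802]), 'moment': array([-0.05255506, -0.00373737, -0.01727219]), 'gripper_force': 0.0, 'gripper_width': 0.08772988155079861}
```

View pictures.

```bash
python3 - <<'E'
import cv2
a=cv2.imread('pics/scene0.png'); cv2.imwrite('pics/sc.png',cv2.resize(a[160:410,150:510],(800,556),interpolation=cv2.INTER_CUBIC))
a=cv2.imread('pics/side0.png'); cv2.imwrite('pics/si.png',cv2.resize(a[180:390,220:420],(571,600),interpolation=cv2.INTER_CUBIC))
E
```

```text
(no output)
```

View pics/sc.png

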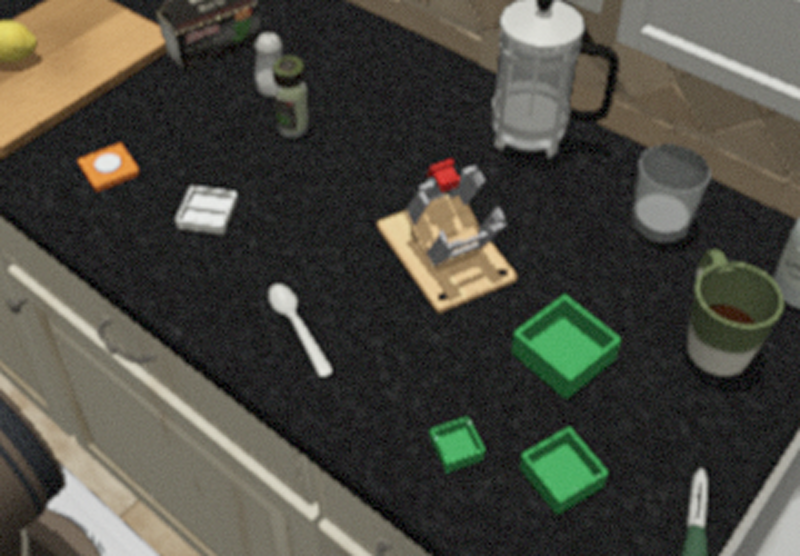

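View pics/si.png

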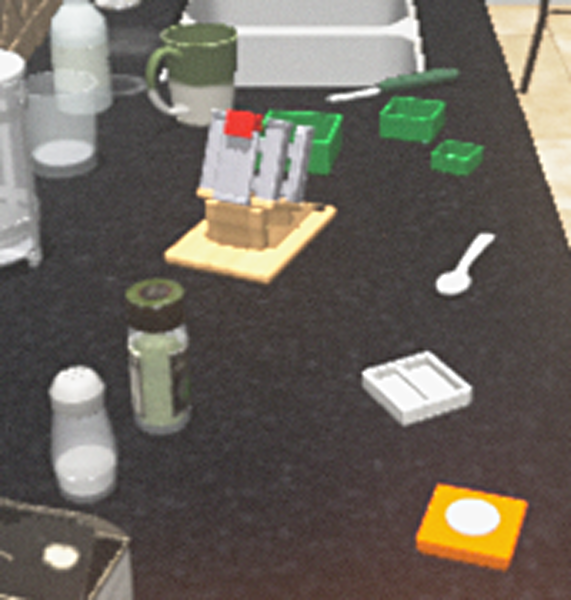

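```bash
cat >> h.py <<'E'
def ray(c,uv):
    d=att(c)@np.array([(uv[0]-c['cx'])/c['fx'],-(uv[1]-c['cy'])/c['fy'],-1]); return np.array(c['position']),d/np.linalg.norm(d)
def tri(rays):
    A=np.zeros((3,3));b=np.zeros(3)
    for p,d in rays:
        M=np.eye(3)-np.outer(d,d);A+=M;b+=M@p
    x=np.linalg.solve(A,b); return x,[np.linalg.norm((np.eye(3)-np.outer(d,d))@(x-p)) for p,d in rays]
E
python3 - <<'E'
from h import *
C={n:cap(n) for n in ['scene','side']}
for t in ['pocket','mouth','clip_lip','box_center','tray_center','lid_center']:
    D={n:r.tip_of(t,n) for n in C}
    for n in C: print(t,n,[(round(d['conf'],2),np.round(d['at'],1).tolist()) for d in D[n][:4]])
    if t in('pocket','mouth','clip_lip','tray_center','lid_center') and all(D.values()):
        x,e=tri([ray(C[n],D[n][0]['at']) for n in C]); print('  tri',np.round(x,4),np.round(e,4))
    if t=='box_center':
        for n in C:
          for d in D[n]:
            p,v=ray(C[n],d['at']); print('  ',n,np.round(p+v*(0.014-p[2])/v[2],4))
w=pts(C['scene']); v=[]
# foot top plane & yaws
for name,ctr,zl,zh in [('box',(.452,-.308),.023,.034),('tray',(.475,.218),.011,.022),('lid',(.447,.372),.008,.022),('foot',(.607,-.05),.006,.02)]:
    for n in C:
        w=pts(C[n]); q=w.reshape(-1,3); rad=.048 if name!='foot' else .09
        m=(np.hypot(q[:,0]-ctr[0],q[:,1]-ctr[1])<rad)&(q[:,2]>zl)&(q[:,2]<zh); q=q[m]
        if len(q)<10: continue
        print(name,n,len(q),cv2.minAreaRect((q[:,:2]*1000).astype(np.float32)),np.median(q[:,2]).round(4))
E
```

```text
pocket scene [(0.66, [351.3, 261.1])]
pocket side [(0.66, [307.7, 247.9]), (0.51, [279.3, 324.3])]
  tri [ 0.6123 -0.0437  0.0464] [0.0015 0.0015]
mouth scene [(0.64, [358.2, 250.9])]
mouth side [(0.92, [310.1, 222.8])]
  tri [ 0.6052 -0.068   0.106 ] [0.0002 0.0002]
clip_lip scene [(0.43, [349.8, 247.0])]
clip_lip side [(0.65, [309.5, 223.4])]
  tri [ 0.6029 -0.0465  0.1108] [0.003 0.003]
box_center scene [(0.83, [354.1, 361.5]), (0.69, [402.5, 315.3]), (0.64, [404.5, 372.4])]
box_center side [(0.74, [324.0, 227.0]), (0.65, [379.3, 233.2]), (0.56, [363.4, 223.1])]
   scene [ 0.4047 -0.2134  0.014 ]
   scene [ 0.5771 -0.2259  0.014 ]
   scene [ 0.4531 -0.3113  0.014 ]
   side [ 0.5757 -0.2662  0.014 ]
   side [ 0.4109 -0.219   0.014 ]
   side [ 0.4539 -0.2997  0.014 ]
tray_center scene [(0.72, [245.7, 253.3])]
tray_center side [(0.79, [366.3, 319.9])]
  tri [0.4785 0.2188 0.0028] [0.0069 0.0069]
lid_center scene [(0.53, [199.3, 234.0])]
lid_center side [(0.55, [385.2, 362.9])]
  tri [0.4482 0.3709 0.0092] [0.0019 0.0019]
box scene 186 ((452.30828857421875, -307.8477478027344), (60.11
[... 217 characters left out ...]
 216.5858917236328), (63.16318893432617, 58.374595642089844), 29.67635154724121) 0.0135
tray side 290 ((475.5926513671875, 219.69395446777344), (59.66881561279297, 61.475215911865234), 30.071632385253906) 0.0154
lid scene 276 ((447.53924560546875, 369.8338928222656), (61.02251434326172, 57.94184112548828), 71.03010559082031) 0.0111
lid side 750 ((447.8878479003906, 373.3586730957031), (62.06710433959961, 58.09413528442383), 72.5056381225586) 0.014
foot scene 903 ((609.8915405273438, -45.19453430175781), (150.68820190429688, 103.80855560302734), 67.63168334960938) 0.0087
foot side 674 ((611.2904663085938, -40.86327362060547), (152.35946655273438, 104.91924285888672), 67.91880798339844) 0.0118
```

```bash
cat >> h.py <<'E'
import os
def Rz(yaw): return R.from_euler('xyz',[180,0,yaw],degrees=True)
PSI=67.75; PO=np.array([.615,-.042,.044])
def pocketR(psi=None): 
    psi=np.radians(PSI if psi is None else psi);s,c=np.sin(np.radians(25)),np.cos(np.radians(25))
    x=np.array([c*np.cos(psi),c*np.sin(psi),s]);z=np.array([-s*np.cos(psi),-s*np.sin(psi),c])
    return np.stack([x,np.cross(z,x),z],1)
def toolR(): # tool in pocket: z=-pz, y=+py, x=-px
    P=pocketR(); return R.from_matrix(np.stack([-P[:,0],P[:,1],-P[:,2]],1))
def cmd():
    if os.path.exists('cmd.npy'):
        a=np.load('cmd.npy'); return a[:3],R.from_quat(a[3:])
    s=r.get_state(); return np.array(s['tcp_pos']),R.from_euler('xyz',s['eef_rot'],degrees=True)
def plan(keys):
    """keys: (n rows, pos or None, R or None, claw); prints rows"""
    p0,R0=cmd(); p,q=p0,R0; T=[];D=[];G=[]
    for n,pp,qq,g in keys:
        pp=p if pp is None else np.array(pp,float); qq=q if qq is None else qq
        rv=(q.inv()*qq).as_rotvec(); 
        if np.linalg.norm(pp-p)/n>.0625 or np.degrees(np.linalg.norm(rv))/n>10.7: print('!! fast',np.linalg.norm(pp-p)/n,np.degrees(np.linalg.norm(rv))/n)
        for i in range(1,n+1):
            a=p+(pp-p)*i/n; b=q*R.from_rotvec(rv*i/n)
            T.append(np.round(R0.inv().apply(a-p0)/.5,4).tolist()); D.append(np.round(np.degrees((R0.inv()*b).as_rotvec())/360,4).tolist()); G.append(g)
        p,q=pp,qq
    assert len(T)==10,len(T)
    e=p0+R0.apply(np.array(T[-1])*.5); f=R0*R.from_rotvec(np.radians(np.array(D[-1])*360))
    np.save('cmd.npy',np.r_[e,f.as_quat()])
    print('travel',str(T).replace(' ','').replace('0.','.'));print('dr',str(D).replace(' ','').replace('0.','.'));print('claw',str(G).replace(' ',''))
def st():
    s=r.get_state(); p,q=cmd(); m=R.from_euler('xyz',s['eef_rot'],degrees=True)
    P=pocketR(); print('t',round(s['time_s'],2),'tcp',np.round(s['tcp_pos'],4),'err mm',np.round((s['tcp_pos']-p)*1000,2),'rot',np.round((q.inv()*m).magnitude()*57.3,2),'F',np.round(s['contact_force'],1),'Fpk',np.round(P.T@s['contact_force'],1),'w',round(s['gripper_width'],4),round(s['gripper_force'],1),'tcp_pk',np.round(P.T@(s['tcp_pos']-PO)*1000,1))
    return s
E
python3 - <<'E'
from h import *
plan([(10,(.46,.29,.25),Rz(-105),1)])
E
```

```text
travel [[.0739,.0552,-.0047],[.1479,.1105,-.0094],[.2218,.1657,-.0141],[.2957,.2209,-.0188],[.3697,.2762,-.0235],[.4436,.3314,-.0281],[.5175,.3866,-.0328],[.5915,.4419,-.0375],[.6654,.4971,-.0422],[.7393,.5523,-.0469]]
dr [[.0,-.0,.025],[.0,-.0,.05],[.0,-.0,.075],[.0,-.0,.1001],[.0,-.0,.1251],[.0,-.0,.1501],[.0,-.0,.1751],[.0,-.0,.2001],[.0,-.0,.2251],[.0,-.0,.2502]]
claw [1,1,1,1,1,1,1,1,1,1]
```

>>> {"fn": "jog_arm", "kwargs": {
  "travel": [
    [0.0739,0.0552,-0.0047],
    [0.1479,0.1105,-0.0094],
    [0.2218,0.1657,-0.0141],
    [0.2957,0.2209,-0.0188],
    [0.3697,0.2762,-0.0235],
    [0.4436,0.3314,-0.0281],
    [0.5175,0.3866,-0.0328],
    [0.5915,0.4419,-0.0375],
    [0.6654,0.4971,-0.0422],
    [0.7393,0.5523,-0.0469]
  ],
  "dr": [
    [0,0,0.025],
    [0,0,0.05],
    [0,0,0.075],
    [0,0,0.1001],
    [0,0,0.1251],
    [0,0,0.1501],
    [0,0,0.1751],
    [0,0,0.2001],
    [0,0,0.2251],
    [0,0,0.2502]
  ],
  "claw": [1,1,1,1,1,1,1,1,1,1]
}}

```text
time_s: 2.85
tcp_pos: [0.4608, 0.2888, 0.2504]
eef_rot: [-180.0, 0.0, -105.3]
contact_force: [0.6, 0.4, 0.2]
gripper_width: 0.0876
gripper_force: 0.0
```

```bash
cat >> h.py <<'E'
def wrist(save=None):
    s=r.get_state(); c=cap('wrist',save); H=np.array(c['hand_eye'])
    Rt=R.from_euler('xyz',s['eef_rot'],degrees=True).as_matrix()
    c['M']=Rt@H[:3,:3]; c['o']=Rt@H[:3,3]+s['tcp_pos']; return c
def wdir(c,u,v):
    a=(u-c['cx'])/c['fx'];b=(v-c['cy'])/c['fy'];t=np.hypot(a,b)+1e-9
    return np.stack([np.tan(t)*a/t,-np.tan(t)*b/t,-np.ones_like(t)],-1)
def wpts(c):
    v,u=np.mgrid[0:480,0:640].astype(float); z=c['range_z']
    w=(wdir(c,u,v)*z[...,None])@c['M'].T+c['o']; w[z<=0]=np.nan; return w
def wproj(c,P):
    q=(np.atleast_2d(P)-c['o'])@c['M']; x,y=q[:,0],-q[:,1]; rr=np.hypot(x,y); t=np.arctan2(rr,-q[:,2])
    return np.stack([c['cx']+c['fx']*t*x/rr,c['cy']+c['fy']*t*y/rr],-1)
def wplane(c,uv,z):
    d=wdir(c,np.array(uv[...,0],float),np.array(uv[...,1],float))@c['M'].T
    return c['o']+d*((z-c['o'][2])/d[...,2])[...,None]
def part(c,name,h,near=None):
    w=wpts(c); out=None
    for d in r.regions_of(name,'wrist'):
        m=d['pixels']; p=w[m]; p=p[~np.isnan(p[:,0])]
        if len(p)<50: continue
        ctr=np.median(p,0)
        cs,_=cv2.findContours(m.astype(np.uint8),cv2.RETR_EXTERNAL,cv2.CHAIN_APPROX_NONE); k=max(cs,key=len)[:,0,:]
        t=p[(p[:,2]>h-.004)&(p[:,2]<h+.004)]
        print(name,round(d['conf'],2),np.round(d['extent']),'med',np.round(ctr,3),'zmax',np.percentile(p[:,2],95).round(4),
         'top',[np.round(x,1).tolist() for x in cv2.minAreaRect((t[:,:2]*1000).astype(np.float32))] if len(t)>20 else '',
         'sil',[np.round(x,1).tolist() for x in cv2.minAreaRect((wplane(c,k,h)[:,:2]*1000).astype(np.float32))])
E
python3 - <<'E'
from h import *
st(); c=wrist('w1.png'); print(c['fx'],c['cx'],c['cy'],np.round(c['hand_eye'],3).tolist())
part(c,'tray_center',.016); part(c,'lid_center',.012)
for t in ['tray_center','lid_center']:print([ (d['conf'],np.round(d['at']),wplane(c,np.array(d['at']),.008).round(4)) for d in r.tip_of(t,'wrist')])
E
```

```text
t 2.85 tcp [0.4608 0.2888 0.2504] err mm [ 0.79 -1.22  0.43] rot 0.29 F [0.6 0.4 0.2] Fpk [ 0.6 -0.4 -0.1] w 0.0876 0.0 tcp_pk [311.8 268.   82.4]
371.64829954431775 323.4829804995052 242.0540817660708 [[0.0, 0.956, 0.294, 0.079], [1.0, -0.0, 0.0, 0.001], [0.0, 0.294, -0.956, -0.157], [0.0, 0.0, 0.0, 1.0]]
tray_center 0.88 [259. 110. 331. 188.] med [0.476 0.219 0.005] zmax 0.0149 top [[475.7, 219.2], [57.7, 58.2], 28.9] sil [[475.6, 218.9], [58.0, 57.8], 28.0]
lid_center 0.66 [326. 247. 379. 296.] med [0.449 0.371 0.011] zmax 0.0141 top [[448.5, 373.4], [58.8, 58.8], 72.9] sil [[448.6, 371.9], [60.2, 60.0], 72.9]
[(0.61, array([295., 146.]), array([0.4731, 0.2201, 0.008 ]))]
[(0.91, array([356., 269.]), array([0.4448, 0.3726, 0.008 ]))]
```

View pics/w1.png

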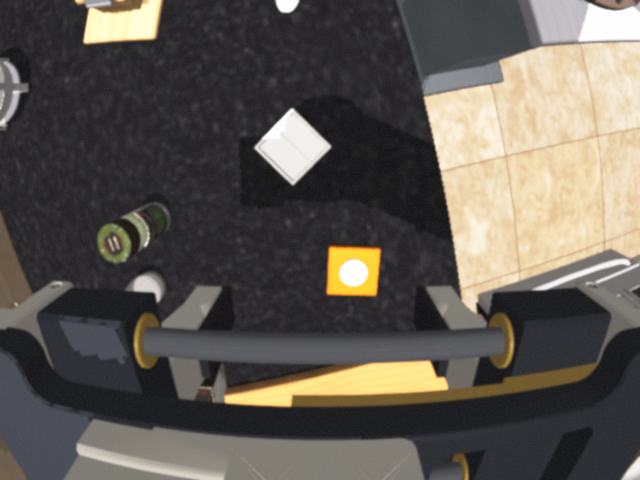

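```bash
python3 - <<'E'
from h import *
plan([(8,(.56,-.0,.28),Rz(-112),1),(2,None,None,1)])
E
```

```text
travel [[.0636,-.0429,-.0075],[.1271,-.0859,-.015],[.1907,-.1288,-.0225],[.2542,-.1717,-.03],[.3178,-.2147,-.0375],[.3813,-.2576,-.045],[.4449,-.3005,-.0525],[.5084,-.3434,-.06],[.5084,-.3434,-.06],[.5084,-.3434,-.06]]
dr [[-.0,-.0,.0024],[-.0,-.0,.0049],[-.0,-.0,.0073],[-.0,-.0,.0097],[-.0,-.0,.0121],[-.0,-.0,.0146],[-.0,-.0,.017],[-.0,-.0,.0194],[-.0,-.0,.0194],[-.0,-.0,.0194]]
claw [1,1,1,1,1,1,1,1,1,1]
```

>>> {"fn": "jog_arm", "kwargs": {
  "travel": [
    [0.0636,-0.0429,-0.0075],
    [0.1271,-0.0859,-0.015],
    [0.1907,-0.1288,-0.0225],
    [0.2542,-0.1717,-0.03],
    [0.3178,-0.2147,-0.0375],
    [0.3813,-0.2576,-0.045],
    [0.4449,-0.3005,-0.0525],
    [0.5084,-0.3434,-0.06],
    [0.5084,-0.3434,-0.06],
    [0.5084,-0.3434,-0.06]
  ],
  "dr": [
    [0,0,0.0024],
    [0,0,0.0049],
    [0,0,0.0073],
    [0,0,0.0097],
    [0,0,0.0121],
    [0,0,0.0146],
    [0,0,0.017],
    [0,0,0.0194],
    [0,0,0.0194],
    [0,0,0.0194]
  ],
  "claw": [1,1,1,1,1,1,1,1,1,1]
}}

```text
time_s: 4.35
tcp_pos: [0.5598, 0.001, 0.2798]
eef_rot: [180.0, 0.0, -111.9]
contact_force: [-0.5, 1.0, -0.1]
gripper_width: 0.0879
gripper_force: 0.0
```

```bash
cat >> h.py <<'E'
def overlay(c,name,PO,psi,box,sc):
    P=pocketR(psi); im=c['pixels'][:,:,::-1].copy(); x0,y0,x1,y1=box
    im=cv2.resize(im[y0:y1,x0:x1],None,fx=sc,fy=sc,interpolation=cv2.INTER_CUBIC)
    f=lambda L:((wproj(c,np.array(L)/1000@P.T+PO)-[x0,y0])*sc).round().astype(np.int32)
    a=30.8
    for z,col in [(0,(255,255,0)),(62,(0,255,0)),(70,(255,0,255))]:
        a=30.8 if z<70 else 33.8
        cv2.polylines(im,[f([(a,a,z),(a,-a,z),(-a,-a,z),(-a,a,z)])],True,col,1)
    cv2.polylines(im,[f([(25,-11,57.5),(25,11,57.5)])],False,(255,255,255),1)
    cv2.imwrite('pics/'+name,im); print(im.shape)
E
python3 - <<'E'
from h import *
st(); c=wrist(); w=wpts(c)
for t,z in [('pocket',.044),('mouth',.044+.0634),('clip_lip',.1067)]:
    for d in r.tip_of(t,'wrist')[:2]: print(t,round(d['conf'],2),np.round(d['at'],1),wplane(c,np.array(d['at']),z).round(4))
q=w.reshape(-1,3); m=(np.hypot(q[:,0]-.61,q[:,1]+.045)<.09)&(q[:,2]>.006)&(q[:,2]<.02); print('foot',m.sum(),cv2.minAreaRect((q[m][:,:2]*1000).astype(np.float32)))
for d in r.regions_of('clip','wrist')[:2]:
    p=w[d['pixels']]; print('clip',d['conf'],d['extent'],np.nanmedian(p,0).round(4),np.nanmax(p,0).round(4))
P=pocketR()
print('mouth pred',PO+.07*P[:,2],'lip',PO+P@[.025,0,.0575])
np.savez('wp.npz',**{k:c[k] for k in('pixels','range_z','fx','fy','cx','cy','M','o')})
uv=wproj(c,PO+.03*P[:,2])[0]; x,y=int(uv[0]),int(uv[1]); print(uv)
overlay(c,'ov1.png',PO,PSI,(max(0,x-90),max(0,y-75),x+90,max(0,y-75)+150),4)
E
```

```text
t 4.35 tcp [0.5598 0.001  0.2798] err mm [-0.15  0.93 -0.24] rot 0.07 F [-0.5  1.  -0.1] Fpk [ 0.6  0.9 -0.4] w 0.0879 0.0 tcp_pk [116.7  67.3 205.7]
pocket 0.68 [262.9 187.8] [ 0.6124 -0.0414  0.044 ]
mouth 0.87 [249.5 165.5] [ 0.6021 -0.0698  0.1074]
clip_lip 0.88 [250.8 196.4] [ 0.6127 -0.0435  0.1067]
foot 4406 ((612.2518310546875, -42.580841064453125), (150.18502807617188, 104.16792297363281), 67.61016082763672)
clip 0.83 [234.2, 191.5, 264.0, 228.8] [ 0.6144 -0.0332  0.1213] [ 0.6422 -0.0135  0.1312]
mouth pred [ 0.60379833 -0.06938052  0.10744155] lip [ 0.61437794 -0.04352053  0.10667815]
[255.6742561  179.92850874]
(600, 720, 3)
```

View pics/ov1.png

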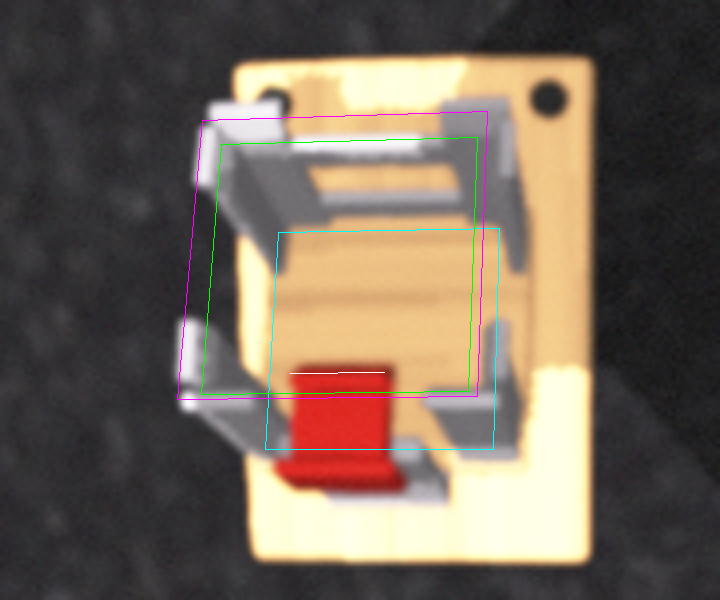

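```bash
sed -i 's/^PSI=.*/PSI=67.65; PO=np.array([.6123,-.0415,.044])/' h.py; python3 - <<'E'
from h import *
c=dict(np.load('wp.npz')); overlay(c,'ov2.png',PO,PSI,(190,115,330,225),5.5)
E
```

```text
(605, 770, 3)
```

View pics/ov2.png

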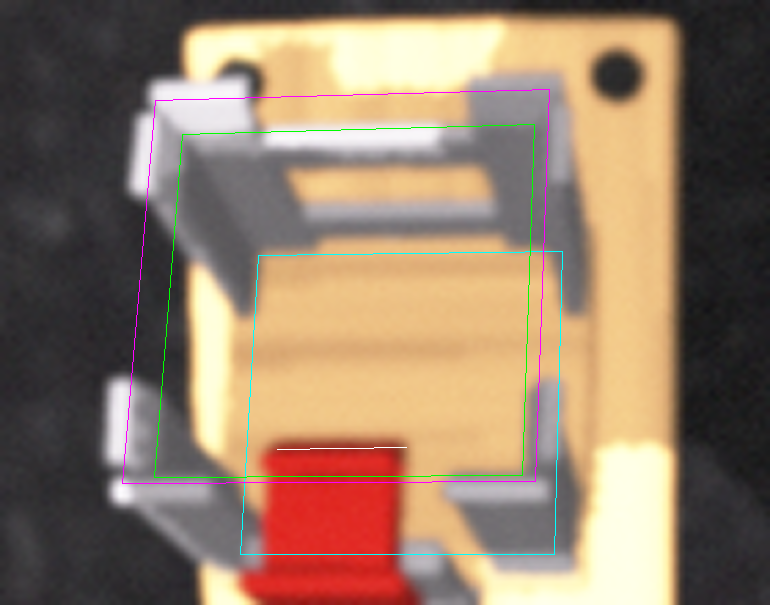

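```bash
sed -i 's/^PSI=.*/PSI=67.65; PO=np.array([.6126,-.0415,.044])/' h.py; python3 - <<'E'
from h import *
plan([(7,(.468,-.26,.17),Rz(-109),1),(3,None,None,1)])
E
```

```text
travel [[.0787,-.0035,.0314],[.1574,-.0069,.0629],[.2362,-.0104,.0943],[.3149,-.0138,.1257],[.3936,-.0173,.1572],[.4723,-.0208,.1886],[.5511,-.0242,.2201],[.5511,-.0242,.2201],[.5511,-.0242,.2201],[.5511,-.0242,.2201]]
dr [[-.0,-.0,-.0012],[-.0,-.0,-.0024],[-.0,-.0,-.0036],[-.0,-.0,-.0048],[-.0,-.0,-.0059],[-.0,-.0,-.0071],[-.0,-.0,-.0083],[-.0,-.0,-.0083],[-.0,-.0,-.0083],[-.0,-.0,-.0083]]
claw [1,1,1,1,1,1,1,1,1,1]
```

>>> {"fn": "jog_arm", "kwargs": {
  "travel": [
    [0.0787,-0.0035,0.0314],
    [0.1574,-0.0069,0.0629],
    [0.2362,-0.0104,0.0943],
    [0.3149,-0.0138,0.1257],
    [0.3936,-0.0173,0.1572],
    [0.4723,-0.0208,0.1886],
    [0.5511,-0.0242,0.2201],
    [0.5511,-0.0242,0.2201],
    [0.5511,-0.0242,0.2201],
    [0.5511,-0.0242,0.2201]
  ],
  "dr": [
    [0,0,-0.0012],
    [0,0,-0.0024],
    [0,0,-0.0036],
    [0,0,-0.0048],
    [0,0,-0.0059],
    [0,0,-0.0071],
    [0,0,-0.0083],
    [0,0,-0.0083],
    [0,0,-0.0083],
    [0,0,-0.0083]
  ],
  "claw": [1,1,1,1,1,1,1,1,1,1]
}}

```text
time_s: 5.85
tcp_pos: [0.4688, -0.2593, 0.1706]
eef_rot: [-179.9, 0.0, -108.9]
contact_force: [0.3, 0.6, 0.8]
gripper_width: 0.0875
gripper_force: 0.0
```

```bash
python3 - <<'E'
from h import *
st(); c=wrist(); part(c,'box_center',.028)
cv2.imwrite('pics/w2.png',c['pixels'][60:400,100:540,::-1])
E
```

```text
t 5.85 tcp [ 0.4688 -0.2593  0.1706] err mm [0.8  0.74 0.6 ] rot 0.1 F [0.3 0.6 0.8] Fpk [ 1.  -0.1  0.4] w 0.0875 0.0 tcp_pk [-178.6   50.2  223. ]
box_center 0.92 [372. 226. 429. 277.] med [ 0.412 -0.209  0.003] zmax 0.0181 top  sil [[413.9, -216.6], [43.5, 43.7], 59.8]
box_center 0.67 [170. 240. 275. 333.] med [ 0.565 -0.241  0.01 ] zmax 0.0368 top [[575.1, -230.3], [78.6, 79.3], 80.6] sil [[574.5, -230.4], [90.5, 89.3], 80.8]
box_center 0.58 [286. 130. 359. 203.] med [ 0.454 -0.306  0.005] zmax 0.0269 top [[453.6, -306.5], [58.7, 58.0], 71.1] sil [[453.3, -307.5], [59.0, 58.4], 71.9]
```

View pics/w2.png

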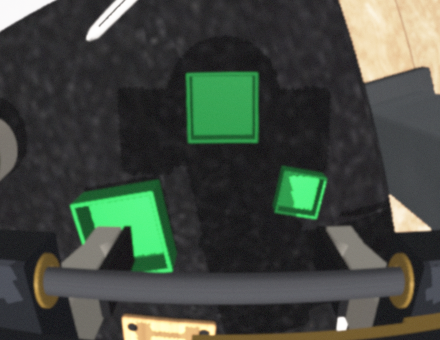

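```bash
python3 - <<'E'
from h import *
plan([(2,(.4534,-.307,.14),Rz(-108.5),1),(3,(.4534,-.307,.01),None,1),(1,None,None,1),(4,None,None,.5)])
E
```

```text
travel [[.0492,-.0015,.03],[.0984,-.003,.06],[.0983,-.003,.1466],[.0983,-.003,.2333],[.0983,-.003,.32],[.0983,-.003,.32],[.0983,-.003,.32],[.0983,-.003,.32],[.0983,-.003,.32],[.0983,-.003,.32]]
dr [[-.0,-.0,-.0007],[-.0,-.0,-.0014],[-.0,-.0,-.0014],[-.0,-.0,-.0014],[-.0,-.0,-.0014],[-.0,-.0,-.0014],[-.0,-.0,-.0014],[-.0,-.0,-.0014],[-.0,-.0,-.0014],[-.0,-.0,-.0014]]
claw [1,1,1,1,1,1,0.5,0.5,0.5,0.5]
```

>>> {"fn": "jog_arm", "kwargs": {
  "travel": [
    [0.0492,-0.0015,0.03],
    [0.0984,-0.003,0.06],
    [0.0983,-0.003,0.1466],
    [0.0983,-0.003,0.2333],
    [0.0983,-0.003,0.32],
    [0.0983,-0.003,0.32],
    [0.0983,-0.003,0.32],
    [0.0983,-0.003,0.32],
    [0.0983,-0.003,0.32],
    [0.0983,-0.003,0.32]
  ],
  "dr": [
    [0,0,-0.0007],
    [0,0,-0.0014],
    [0,0,-0.0014],
    [0,0,-0.0014],
    [0,0,-0.0014],
    [0,0,-0.0014],
    [0,0,-0.0014],
    [0,0,-0.0014],
    [0,0,-0.0014],
    [0,0,-0.0014]
  ],
  "claw": [1,1,1,1,1,1,0.5,0.5,0.5,0.5],
  "newtons": 20
}}

```text
time_s: 7.2
tcp_pos: [0.454, -0.3071, 0.0111]
eef_rot: [-179.9, 0.0, -108.5]
contact_force: [-1.1, 2.3, 7.4]
gripper_width: 0.0579
gripper_force: 20.0
```

```bash
cat >> h.py <<'E'
def pk(x,y,z): return PO+pocketR()@(np.array([x,y,z])/1000)
E
python3 - <<'E'
from h import *
print(pk(0,0,105))
plan([(3,(.4534,-.307,.16),None,.5),(6,pk(0,0,105),toolR(),.5),(1,None,None,.5)])
E
```

```text
[ 0.59572584 -0.0825414   0.13916232]
travel [[.0,-.0,-.1],[.0,-.0,-.2],[.0001,-.0,-.3],[-.086,-.0213,-.2931],[-.172,-.0425,-.2862],[-.258,-.0638,-.2792],[-.344,-.085,-.2723],[-.43,-.1062,-.2653],[-.516,-.1275,-.2584],[-.516,-.1275,-.2584]]
dr [[.0,.0,.0],[.0,.0,.0],[.0,.0,.0],[.0004,-.0116,.0018],[.0008,-.0231,.0035],[.0012,-.0347,.0053],[.0016,-.0463,.007],[.0019,-.0579,.0088],[.0023,-.0694,.0105],[.0023,-.0694,.0105]]
claw [0.5,0.5,0.5,0.5,0.5,0.5,0.5,0.5,0.5,0.5]
```

>>> {"fn": "jog_arm", "kwargs": {
  "travel": [
    [0,0,-0.1],
    [0,0,-0.2],
    [0,0,-0.3],
    [-0.086,-0.0213,-0.2931],
    [-0.172,-0.0425,-0.2862],
    [-0.258,-0.0638,-0.2792],
    [-0.344,-0.085,-0.2723],
    [-0.43,-0.1062,-0.2653],
    [-0.516,-0.1275,-0.2584],
    [-0.516,-0.1275,-0.2584]
  ],
  "dr": [
    [0,0,0],
    [0,0,0],
    [0,0,0],
    [0.0004,-0.0116,0.0018],
    [0.0008,-0.0231,0.0035],
    [0.0012,-0.0347,0.0053],
    [0.0016,-0.0463,0.007],
    [0.0019,-0.0579,0.0088],
    [0.0023,-0.0694,0.0105],
    [0.0023,-0.0694,0.0105]
  ],
  "claw": [0.5,0.5,0.5,0.5,0.5,0.5,0.5,0.5,0.5,0.5]
}}

```text
time_s: 8.45
tcp_pos: [0.5962, -0.0812, 0.1385]
eef_rot: [179.9, 25.1, -112.4]
contact_force: [-0.8, -1.1, -0.9]
gripper_width: 0.0579
gripper_force: 20.0
```

```bash
python3 - <<'E'
from h import *
st(); c=wrist(); part(c,'box_center',.028)
for t in ['pocket','mouth','clip_lip']: print(t,[(round(d['conf'],2),np.round(d['at'],1)) for d in r.tip_of(t,'wrist')[:2]])
print(wproj(c,[PO,pk(0,0,70),pk(25,0,57.5)]).round(1))
np.savez('wp2.npz',**{k:c[k] for k in('pixels','range_z','fx','fy','cx','cy','M','o')})
overlay(c,'w3.png',PO,PSI,(170,190,470,400),2.6)
E
```

```text
t 8.45 tcp [ 0.5962 -0.0812  0.1385] err mm [ 0.42  1.3  -0.65] rot 0.11 F [-0.8 -1.1 -0.9] Fpk [-1.6  0.3 -0.3] w 0.0579 20.0 tcp_pk [1.000e+00 1.000e-01 1.038e+02]
box_center 0.7 [254. 240. 394. 375.] med [ 0.594 -0.085  0.135] zmax 0.1624 top  sil [[641.6, 32.8], [131.0, 135.5], 66.9]
box_center 0.55 [190.   0. 338.  46.] med [ 0.597 -0.2    0.016] zmax 0.0373 top [[584.9, -196.6], [22.6, 74.5], 62.0] sil [[586.3, -195.2], [28.6, 85.5], 63.7]
pocket []
mouth []
clip_lip [(0.47, array([321.4, 240.9]))]
[[322.5 240.6]
 [322.3 277.4]
 [322.4 307.2]]
(546, 780, 3)
```

View pics/w3.png

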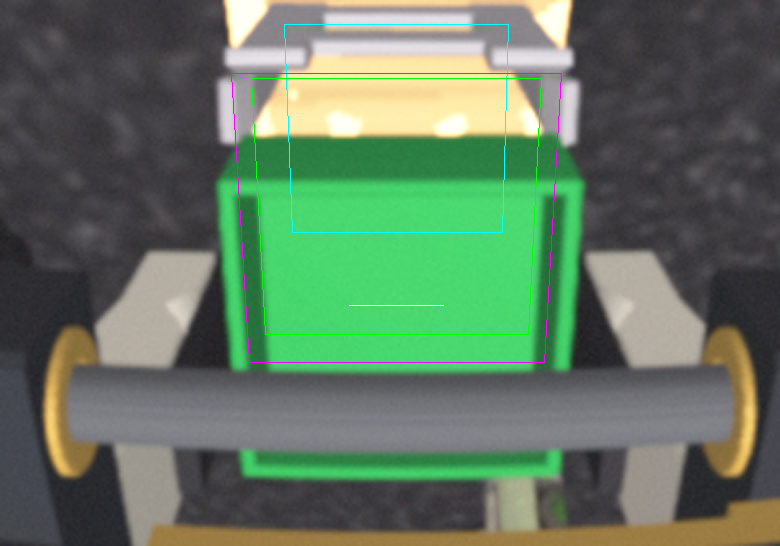

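```bash
python3 - <<'E'
from h import *
c=dict(np.load('wp2.npz')); P=pocketR()
def onpk(u,v,z):
    d=c['M']@wdir(c,np.array(float(u)),np.array(float(v))); o=P.T@(c['o']-PO); e=P.T@d
    return (o+e*(z/1000-o[2])/e[2])*1000
for v in (259.2,373.8): print(onpk(324,v,121.3))
print(onpk(170+218/2.6,262,121.3),onpk(170+583/2.6,262,121.3))
print('flare top', onpk(324,190+67/2.6,70),onpk(324,190+48/2.6,70))
plan([(4,pk(-.5,0,84),toolR(),.5),(3,pk(-.5,0,75),toolR(),.5),(3,None,None,.5)])
E
```

```text
[-29.24094791   0.78327587 121.3       ]
[ 27.33004301   0.82445464 121.3       ]
[-27.96132902 -27.52911709 121.3       ] [-27.94038315  29.15844055 121.3       ]
flare top [-34.99245329   0.91145674  70.        ] [-38.92331543   0.90957013  70.        ]
travel [[.0002,.0,.0105],[.0005,.0,.021],[.0007,.0,.0315],[.001,.0,.042],[.001,.0,.048],[.001,.0,.054],[.001,.0,.06],[.001,.0,.06],[.001,.0,.06],[.001,.0,.06]]
dr [[.0,-.0,.0],[.0,-.0,.0],[.0,-.0,.0],[.0,-.0,.0],[.0,-.0,.0],[.0,-.0,.0],[.0,-.0,.0],[.0,-.0,.0],[.0,-.0,.0],[.0,-.0,.0]]
claw [0.5,0.5,0.5,0.5,0.5,0.5,0.5,0.5,0.5,0.5]
```

```bash
python3 - <<'E'
from h import *
p,q=np.array([0.,0,0]),0
np.save('cmd.npy',np.r_[pk(0,0,105),toolR().as_quat()])
plan([(4,pk(.3,-.4,84),toolR(),.5),(4,pk(.3,-.4,73),toolR(),.5),(2,None,None,.5)])
E
```

```text
travel [[-.0001,-.0002,.0105],[-.0003,-.0004,.021],[-.0005,-.0006,.0315],[-.0006,-.0008,.042],[-.0006,-.0008,.0475],[-.0006,-.0008,.053],[-.0006,-.0008,.0585],[-.0006,-.0008,.064],[-.0006,-.0008,.064],[-.0006,-.0008,.064]]
dr [[.0,.0,.0],[.0,.0,.0],[.0,.0,.0],[.0,.0,.0],[.0,.0,.0],[.0,.0,.0],[.0,.0,.0],[.0,.0,.0],[.0,.0,.0],[.0,.0,.0]]
claw [0.5,0.5,0.5,0.5,0.5,0.5,0.5,0.5,0.5,0.5]
```

>>> {"fn": "jog_arm", "kwargs": {
  "travel": [
    [-0.0001,-0.0002,0.0105],
    [-0.0003,-0.0004,0.021],
    [-0.0005,-0.0006,0.0315],
    [-0.0006,-0.0008,0.042],
    [-0.0006,-0.0008,0.0475],
    [-0.0006,-0.0008,0.053],
    [-0.0006,-0.0008,0.0585],
    [-0.0006,-0.0008,0.064],
    [-0.0006,-0.0008,0.064],
    [-0.0006,-0.0008,0.064]
  ],
  "dr": [
    [0,0,0],
    [0,0,0],
    [0,0,0],
    [0,0,0],
    [0,0,0],
    [0,0,0],
    [0,0,0],
    [0,0,0],
    [0,0,0],
    [0,0,0]
  ],
  "claw": [0.5,0.5,0.5,0.5,0.5,0.5,0.5,0.5,0.5,0.5]
}}

```text
time_s: 9.95
tcp_pos: [0.6013, -0.0699, 0.1102]
eef_rot: [180.0, 25.0, -112.4]
contact_force: [-0.9, -2.2, -1.2]
gripper_width: 0.0579
gripper_force: 20.0
```

```bash
python3 - <<'E'
from h import *
s=st(); print(s['moment'])
plan([(8,pk(.3,-.4,53),toolR(),.5),(2,None,None,.5)])
E
```

```text
t 9.95 tcp [ 0.6013 -0.0699  0.1102] err mm [-0.08 -0.01 -0.1 ] rot 0.03 F [-0.9 -2.2 -1.2] Fpk [-2.6 -0.  -0.1] w 0.0579 20.0 tcp_pk [ 0.2 -0.3 72.9]
[-1.98298492  0.71498929 -0.044339  ]
travel [[.0,.0,.005],[.0,-.0,.01],[-.0,-.0,.015],[.0,-.0,.02],[.0,.0,.025],[-.0,-.0,.03],[-.0,-.0,.035],[.0,-.0,.04],[.0,-.0,.04],[.0,-.0,.04]]
dr [[.0,.0,.0],[.0,.0,.0],[.0,.0,.0],[.0,.0,.0],[.0,.0,.0],[.0,.0,.0],[.0,.0,.0],[.0,.0,.0],[.0,.0,.0],[.0,.0,.0]]
claw [0.5,0.5,0.5,0.5,0.5,0.5,0.5,0.5,0.5,0.5]
```

>>> {"fn": "jog_arm", "kwargs": {
  "travel": [
    [0,0,0.005],
    [0,0,0.01],
    [0,0,0.015],
    [0,0,0.02],
    [0,0,0.025],
    [0,0,0.03],
    [0,0,0.035],
    [0,0,0.04],
    [0,0,0.04],
    [0,0,0.04]
  ],
  "dr": [
    [0,0,0],
    [0,0,0],
    [0,0,0],
    [0,0,0],
    [0,0,0],
    [0,0,0],
    [0,0,0],
    [0,0,0],
    [0,0,0],
    [0,0,0]
  ],
  "claw": [0.5,0.5,0.5,0.5,0.5,0.5,0.5,0.5,0.5,0.5]
}}

```text
time_s: 11.2
tcp_pos: [0.6045, -0.062, 0.092]
eef_rot: [180.0, 25.0, -112.4]
contact_force: [-1.0, -1.4, -2.3]
gripper_width: 0.058
gripper_force: 20.0
```

```bash
python3 - <<'E'
from h import *
s=st()
plan([(9,pk(.3,-.4,20),toolR(),.5),(1,None,None,.5)])
E
```

```text
t 11.2 tcp [ 0.6045 -0.062   0.092 ] err mm [-0.1   0.07 -0.14] rot 0.03 F [-1.  -1.4 -2.3] Fpk [-2.5  0.3 -1.3] w 0.058 20.0 tcp_pk [ 0.3 -0.3 52.9]
travel [[-.0,-.0,.0073],[.0,.0,.0147],[.0,.0,.022],[-.0,-.0,.0293],[.0,.0,.0367],[.0,.0,.044],[-.0,.0,.0513],[.0,.0,.0587],[.0,.0,.066],[.0,.0,.066]]
dr [[.0,.0,.0],[.0,.0,.0],[.0,.0,.0],[.0,.0,.0],[.0,.0,.0],[.0,.0,.0],[.0,.0,.0],[.0,.0,.0],[.0,.0,.0],[.0,.0,.0]]
claw [0.5,0.5,0.5,0.5,0.5,0.5,0.5,0.5,0.5,0.5]
```

>>> {"fn": "jog_arm", "kwargs": {
  "travel": [
    [0,0,0.0073],
    [0,0,0.0147],
    [0,0,0.022],
    [0,0,0.0293],
    [0,0,0.0367],
    [0,0,0.044],
    [0,0,0.0513],
    [0,0,0.0587],
    [0,0,0.066],
    [0,0,0.066]
  ],
  "dr": [
    [0,0,0],
    [0,0,0],
    [0,0,0],
    [0,0,0],
    [0,0,0],
    [0,0,0],
    [0,0,0],
    [0,0,0],
    [0,0,0],
    [0,0,0]
  ],
  "claw": [0.5,0.5,0.5,0.5,0.5,0.5,0.5,0.5,0.5,0.5]
}}

```text
time_s: 12.45
tcp_pos: [0.6097, -0.0491, 0.0619]
eef_rot: [180.0, 25.0, -112.4]
contact_force: [-0.3, 0.2, -0.5]
gripper_width: 0.0577
gripper_force: 20.0
```

```bash
python3 - <<'E'
from h import *
s=st()
plan([(4,pk(.3,-.4,11.5),toolR(),.5),(1,None,None,.5),(5,None,None,1)])
E
```

```text
t 12.45 tcp [ 0.6097 -0.0491  0.0619] err mm [-0.17  0.13 -0.36] rot 0.04 F [-0.3  0.2 -0.5] Fpk [-0.2  0.3 -0.5] w 0.0577 20.0 tcp_pk [ 0.2 -0.2 19.6]
travel [[.0,.0,.0042],[.0,.0,.0085],[.0,.0,.0127],[.0,.0,.017],[.0,.0,.017],[.0,.0,.017],[.0,.0,.017],[.0,.0,.017],[.0,.0,.017],[.0,.0,.017]]
dr [[.0,.0,.0],[.0,.0,.0],[.0,.0,.0],[.0,.0,.0],[.0,.0,.0],[.0,.0,.0],[.0,.0,.0],[.0,.0,.0],[.0,.0,.0],[.0,.0,.0]]
claw [0.5,0.5,0.5,0.5,0.5,1,1,1,1,1]
```

>>> {"fn": "jog_arm", "kwargs": {
  "travel": [
    [0,0,0.0042],
    [0,0,0.0085],
    [0,0,0.0127],
    [0,0,0.017],
    [0,0,0.017],
    [0,0,0.017],
    [0,0,0.017],
    [0,0,0.017],
    [0,0,0.017],
    [0,0,0.017]
  ],
  "dr": [
    [0,0,0],
    [0,0,0],
    [0,0,0],
    [0,0,0],
    [0,0,0],
    [0,0,0],
    [0,0,0],
    [0,0,0],
    [0,0,0],
    [0,0,0]
  ],
  "claw": [0.5,0.5,0.5,0.5,0.5,1,1,1,1,1]
}}

```text
time_s: 13.7
tcp_pos: [0.6112, -0.0459, 0.0545]
eef_rot: [180.0, 25.0, -112.3]
contact_force: [-0.4, 0.3, -0.7]
gripper_width: 0.0873
gripper_force: 0.0
```

```bash
python3 - <<'E'
from h import *
s=st()
plan([(5,pk(.3,-.4,150),toolR(),1),(5,(.52,.04,.24),Rz(-130),1)])
E
```

```text
t 13.7 tcp [ 0.6112 -0.0459  0.0545] err mm [-0.01  0.03 -0.02] rot 0.02 F [-0.4  0.3 -0.7] Fpk [-0.2  0.5 -0.7] w 0.0873 0.0 tcp_pk [ 0.3 -0.4 11.5]
travel [[-.0,-.0,-.0554],[-.0,-.0,-.1108],[.0,.0,-.1662],[.0,.0,-.2216],[.0,.0,-.277],[-.0476,.0468,-.2813],[-.0951,.0936,-.2855],[-.1427,.1404,-.2898],[-.1903,.1873,-.2941],[-.2379,.2341,-.2983]]
dr [[.0,.0,.0],[.0,.0,.0],[.0,.0,.0],[.0,.0,.0],[.0,.0,.0],[.0021,.0138,.0096],[.0043,.0276,.0193],[.0064,.0413,.0289],[.0086,.0551,.0386],[.0107,.0689,.0482]]
claw [1,1,1,1,1,1,1,1,1,1]
```

>>> {"fn": "jog_arm", "kwargs": {
  "travel": [
    [0,0,-0.0554],
    [0,0,-0.1108],
    [0,0,-0.1662],
    [0,0,-0.2216],
    [0,0,-0.277],
    [-0.0476,0.0468,-0.2813],
    [-0.0951,0.0936,-0.2855],
    [-0.1427,0.1404,-0.2898],
    [-0.1903,0.1873,-0.2941],
    [-0.2379,0.2341,-0.2983]
  ],
  "dr": [
    [0,0,0],
    [0,0,0],
    [0,0,0],
    [0,0,0],
    [0,0,0],
    [0.0021,0.0138,0.0096],
    [0.0043,0.0276,0.0193],
    [0.0064,0.0413,0.0289],
    [0.0086,0.0551,0.0386],
    [0.0107,0.0689,0.0482]
  ],
  "claw": [1,1,1,1,1,1,1,1,1,1]
}}

```text
time_s: 14.95
tcp_pos: [0.5193, 0.0409, 0.241]
eef_rot: [-179.9, -0.1, -130.1]
contact_force: [0.0, 0.8, -0.5]
gripper_width: 0.0877
gripper_force: 0.0
```

```bash
python3 - <<'E'
from h import *
s=st(); c=wrist(); w=wpts(c); P=pocketR()
q=(w.reshape(-1,3)-PO)@P*1000
m=(abs(q[:,0])<22)&(abs(q[:,1])<22)&(q[:,2]>-10)&(q[:,2]<40); print('inside z pct',m.sum(),np.percentile(q[m][:,2],[5,25,50,75,95]).round(1))
col=c['pixels'].reshape(-1,3).astype(int); g=(col[:,1]>col[:,0]+30)&(col[:,1]>col[:,2]+30)&(np.abs(q[:,:2])<40).all(1)&(q[:,2]<80)&(q[:,2]>-10)
print('green',g.sum(),np.percentile(q[g],[1,50,99],axis=0).round(1).tolist())
overlay(c,'w4.png',PO,PSI,(80,60,280,210),3.5)
plan([(4,(.476,.219,.1),Rz(-151.5),1),(2,(.476,.219,.0025),None,1),(1,None,None,1),(3,None,None,.5)])
E
```

```text
t 14.95 tcp [0.5193 0.0409 0.241 ] err mm [-0.67  0.85  1.  ] rot 0.17 F [ 0.   0.8 -0.5] Fpk [ 0.4  0.3 -0.7] w 0.0877 0.0 tcp_pk [120.2 117.6 161.3]
inside z pct 936 [4.  4.6 5.1 5.5 6.2]
green 2596 [[-31.3, -28.3, 3.6], [-13.9, -4.7, 6.7], [26.2, 29.6, 29.4]]
(525, 700, 3)
travel [[-.0544,.0744,.07],[-.1089,.1487,.14],[-.1633,.2231,.21],[-.2177,.2975,.28],[-.2177,.2975,.3775],[-.2177,.2975,.475],[-.2177,.2975,.475],[-.2177,.2975,.475],[-.2177,.2975,.475],[-.2177,.2975,.475]]
dr [[-.0,-.0,.0149],[-.0,-.0,.0299],[-.0,-.0,.0448],[-.0,-.0,.0598],[-.0,-.0,.0598],[-.0,-.0,.0598],[-.0,-.0,.0598],[-.0,-.0,.0598],[-.0,-.0,.0598],[-.0,-.0,.0598]]
claw [1,1,1,1,1,1,1,0.5,0.5,0.5]
```

>>> {"fn": "jog_arm", "kwargs": {
  "travel": [
    [-0.0544,0.0744,0.07],
    [-0.1089,0.1487,0.14],
    [-0.1633,0.2231,0.21],
    [-0.2177,0.2975,0.28],
    [-0.2177,0.2975,0.36],
    [-0.2177,0.2975,0.44],
    [-0.2177,0.2975,0.475],
    [-0.2177,0.2975,0.475],
    [-0.2177,0.2975,0.475],
    [-0.2177,0.2975,0.475]
  ],
  "dr": [
    [0,0,0.0149],
    [0,0,0.0299],
    [0,0,0.0448],
    [0,0,0.0598],
    [0,0,0.0598],
    [0,0,0.0598],
    [0,0,0.0598],
    [0,0,0.0598],
    [0,0,0.0598],
    [0,0,0.0598]
  ],
  "claw": [1,1,1,1,1,1,1,1,0.5,0.5],
  "newtons": 20
}}

```text
time_s: 16.25
tcp_pos: [0.4761, 0.2191, 0.0027]
eef_rot: [180.0, 0.0, -151.5]
contact_force: [0.1, -0.1, 0.5]
gripper_width: 0.0731
gripper_force: 0.0
```

```bash
python3 - <<'E'
from h import *
s=st()
plan([(3,None,None,.5),(3,(.476,.219,.17),None,.5),(4,(.535,.03,.23),Rz(-130),.5)])
E
```

```text
t 16.25 tcp [0.4761 0.2191 0.0027] err mm [0.14 0.09 0.23] rot 0.02 F [ 0.1 -0.1  0.5] Fpk [ 0.2 -0.2  0.4] w 0.0731 0.0 tcp_pk [ 153.9  225.3 -117.3]
travel [[.0,.0,.0],[.0,.0,.0],[.0,.0,.0],[-.0,-.0,-.1117],[-.0,-.0,-.2234],[-.0001,-.0,-.335],[.0191,-.0972,-.365],[.0382,-.1943,-.395],[.0574,-.2914,-.425],[.0765,-.3886,-.455]]
dr [[.0,.0,.0],[.0,.0,.0],[.0,.0,.0],[.0,.0,.0],[.0,.0,.0],[.0,.0,.0],[-.0,-.0,-.0149],[-.0,-.0,-.0299],[-.0,-.0,-.0448],[-.0,-.0,-.0598]]
claw [0.5,0.5,0.5,0.5,0.5,0.5,0.5,0.5,0.5,0.5]
```

>>> {"fn": "jog_arm", "kwargs": {
  "travel": [
    [0,0,0],
    [0,0,0],
    [0,0,0],
    [0,0,-0.1117],
    [0,0,-0.2234],
    [-0.0001,0,-0.335],
    [0.0191,-0.0972,-0.365],
    [0.0382,-0.1943,-0.395],
    [0.0574,-0.2914,-0.425],
    [0.0765,-0.3886,-0.455]
  ],
  "dr": [
    [0,0,0],
    [0,0,0],
    [0,0,0],
    [0,0,0],
    [0,0,0],
    [0,0,0],
    [0,0,-0.0149],
    [0,0,-0.0299],
    [0,0,-0.0448],
    [0,0,-0.0598]
  ],
  "claw": [0.5,0.5,0.5,0.5,0.5,0.5,0.5,0.5,0.5,0.5]
}}

```text
time_s: 17.5
tcp_pos: [0.535, 0.0285, 0.2305]
eef_rot: [180.0, 0.0, -129.8]
contact_force: [1.2, -0.1, -0.1]
gripper_width: 0.0577
gripper_force: 19.9
```

```bash
python3 - <<'E'
from h import *
s=st()
plan([(6,pk(.3,-.2,125),toolR(),.5),(2,pk(.3,-.2,95),None,.5),(2,None,None,.5)])
E
```

```text
t 17.5 tcp [0.535  0.0285 0.2305] err mm [-0.   -1.46  0.48] rot 0.2 F [ 1.2 -0.1 -0.1] Fpk [ 0.2 -1.1 -0.3] w 0.0577 19.9 tcp_pk [110.8  98.4 154.1]
travel [[.0183,-.0405,.0242],[.0366,-.081,.0484],[.0549,-.1215,.0726],[.0733,-.162,.0968],[.0916,-.2025,.121],[.1099,-.243,.1452],[.0978,-.2391,.1724],[.0857,-.2353,.1996],[.0857,-.2353,.1996],[.0857,-.2353,.1996]]
dr [[-.0018,-.0115,-.008],[-.0036,-.023,-.0161],[-.0054,-.0345,-.0241],[-.0071,-.0459,-.0321],[-.0089,-.0574,-.0402],[-.0107,-.0689,-.0482],[-.0107,-.0689,-.0482],[-.0107,-.0689,-.0482],[-.0107,-.0689,-.0482],[-.0107,-.0689,-.0482]]
claw [0.5,0.5,0.5,0.5,0.5,0.5,0.5,0.5,0.5,0.5]
```

>>> {"fn": "jog_arm", "kwargs": {
  "travel": [
    [0.0183,-0.0405,0.0242],
    [0.0366,-0.081,0.0484],
    [0.0549,-0.1215,0.0726],
    [0.0733,-0.162,0.0968],
    [0.0916,-0.2025,0.121],
    [0.1099,-0.243,0.1452],
    [0.0978,-0.2391,0.1724],
    [0.0857,-0.2353,0.1996],
    [0.0857,-0.2353,0.1996],
    [0.0857,-0.2353,0.1996]
  ],
  "dr": [
    [-0.0018,-0.0115,-0.008],
    [-0.0036,-0.023,-0.0161],
    [-0.0054,-0.0345,-0.0241],
    [-0.0071,-0.0459,-0.0321],
    [-0.0089,-0.0574,-0.0402],
    [-0.0107,-0.0689,-0.0482],
    [-0.0107,-0.0689,-0.0482],
    [-0.0107,-0.0689,-0.0482],
    [-0.0107,-0.0689,-0.0482],
    [-0.0107,-0.0689,-0.0482]
  ],
  "claw": [0.5,0.5,0.5,0.5,0.5,0.5,0.5,0.5,0.5,0.5]
}}

```text
time_s: 18.75
tcp_pos: [0.5978, -0.0774, 0.1308]
eef_rot: [-180.0, 25.0, -112.2]
contact_force: [0.8, 0.1, -1.8]
gripper_width: 0.0576
gripper_force: 19.9
```

```bash
python3 - <<'E'
from h import *
s=st(); c=wrist(); w=wpts(c); P=pocketR()
for d in r.regions_of('tray_center','wrist')[:2]:
    q=(w[d['pixels']]-PO)@P*1000; q=q[~np.isnan(q[:,0])]; t=q[abs(q[:,2]-s['tcp_pos']@P[:,2]*1000+PO@P[:,2]*1000-13)<5]
    print(d['conf'],d['extent'],np.percentile(q,[1,50,99],axis=0).round(1).tolist(), cv2.minAreaRect(t[:,:2].astype(np.float32)) if len(t)>9 else '')
overlay(c,'w5.png',PO,PSI,(170,190,470,400),2.6)
plan([(3,pk(.3,-.4,75),toolR(),.5),(5,pk(.3,-.4,62),toolR(),.5),(2,None,None,.5)])
E
```

```text
t 18.75 tcp [ 0.5978 -0.0774  0.1308] err mm [0.12 1.06 0.58] rot 0.12 F [ 0.8  0.1 -1.8] Fpk [-0.4 -0.8 -1.8] w 0.0576 19.9 tcp_pk [ 1.5  0.1 95.1]
0.96 [259.1, 244.8, 392.5, 372.2] [[-28.3, -27.6, 94.7], [-7.6, 0.7, 97.6], [29.2, 28.7, 107.7]] ((1.1574382781982422, 0.8022232055664062), (58.935874938964844, 58.77582550048828), 0.6966701745986938)
(546, 780, 3)
travel [[.0,-.0001,.0133],[.0,-.0003,.0266],[.0,-.0004,.04],[.0,-.0004,.0452],[.0,-.0004,.0504],[.0,-.0004,.0556],[.0,-.0004,.0608],[.0,-.0004,.066],[.0,-.0004,.066],[.0,-.0004,.066]]
dr [[-.0,-.0,.0],[-.0,-.0,.0],[-.0,-.0,.0],[-.0,-.0,.0],[-.0,-.0,.0],[-.0,-.0,.0],[-.0,-.0,.0],[-.0,-.0,.0],[-.0,-.0,.0],[-.0,-.0,.0]]
claw [0.5,0.5,0.5,0.5,0.5,0.5,0.5,0.5,0.5,0.5]
```

View pics/w5.png

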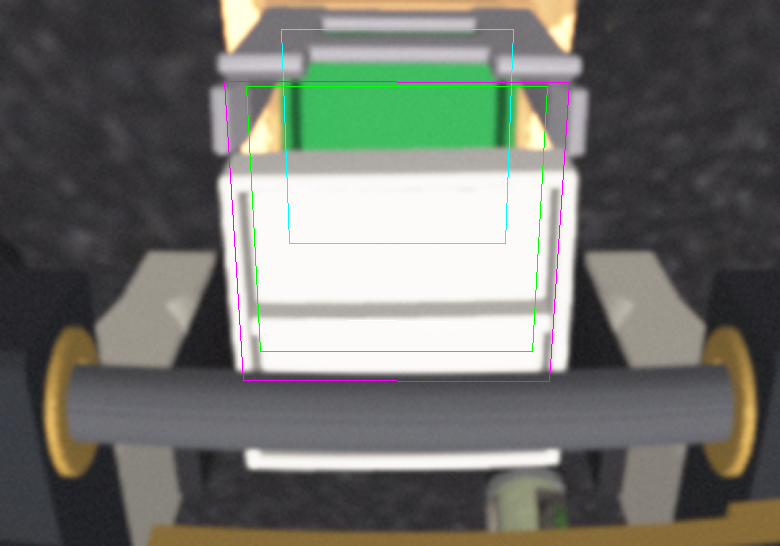

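>>> {"fn": "jog_arm", "kwargs": {
  "travel": [
    [0,-0.0001,0.0133],
    [0,-0.0003,0.0266],
    [0,-0.0004,0.04],
    [0,-0.0004,0.0452],
    [0,-0.0004,0.0504],
    [0,-0.0004,0.0556],
    [0,-0.0004,0.0608],
    [0,-0.0004,0.066],
    [0,-0.0004,0.066],
    [0,-0.0004,0.066]
  ],
  "dr": [
    [0,0,0],
    [0,0,0],
    [0,0,0],
    [0,0,0],
    [0,0,0],
    [0,0,0],
    [0,0,0],
    [0,0,0],
    [0,0,0],
    [0,0,0]
  ],
  "claw": [0.5,0.5,0.5,0.5,0.5,0.5,0.5,0.5,0.5,0.5]
}}

```text
time_s: 20.1
tcp_pos: [0.6029, -0.0656, 0.1]
eef_rot: [180.0, 25.0, -112.4]
contact_force: [0.0, -2.5, -3.5]
gripper_width: 0.058
gripper_force: 19.9
```

```bash
python3 - <<'E'
from h import *
s=st()
plan([(9,pk(.3,-.4,36),toolR(),.5),(1,None,None,.5)])
E
```

```text
t 20.1 tcp [ 0.6029 -0.0656  0.1   ] err mm [-0.18  0.04 -0.28] rot 0.04 F [ 0.  -2.5 -3.5] Fpk [-3.5 -1.  -2.2] w 0.058 19.9 tcp_pk [ 0.2 -0.2 61.7]
travel [[.0,.0,.0058],[.0,.0,.0115],[.0,.0,.0173],[.0,.0,.0231],[.0,.0,.0289],[.0,.0,.0346],[.0,.0,.0404],[.0,.0,.0462],[.0,.0,.052],[.0,.0,.052]]
dr [[.0,.0,.0],[-.0,-.0,.0],[-.0,-.0,.0],[-.0,-.0,.0],[-.0,-.0,.0],[-.0,-.0,.0],[-.0,-.0,.0],[-.0,-.0,.0],[-.0,-.0,.0],[-.0,-.0,.0]]
claw [0.5,0.5,0.5,0.5,0.5,0.5,0.5,0.5,0.5,0.5]
```

>>> {"fn": "jog_arm", "kwargs": {
  "travel": [
    [0,0,0.0058],
    [0,0,0.0115],
    [0,0,0.0173],
    [0,0,0.0231],
    [0,0,0.0289],
    [0,0,0.0346],
    [0,0,0.0404],
    [0,0,0.0462],
    [0,0,0.052],
    [0,0,0.052]
  ],
  "dr": [
    [0,0,0],
    [0,0,0],
    [0,0,0],
    [0,0,0],
    [0,0,0],
    [0,0,0],
    [0,0,0],
    [0,0,0],
    [0,0,0],
    [0,0,0]
  ],
  "claw": [0.5,0.5,0.5,0.5,0.5,0.5,0.5,0.5,0.5,0.5]
}}

```text
time_s: 21.35
tcp_pos: [0.6072, -0.0552, 0.0764]
eef_rot: [180.0, 25.0, -112.4]
contact_force: [-0.1, -1.9, -3.4]
gripper_width: 0.0579
gripper_force: 19.9
```

```bash
python3 - <<'E'
from h import *
s=st()
plan([(4,pk(.3,-.4,31),toolR(),.5),(2,None,None,.5),(4,None,None,1)])
E
```

```text
t 21.35 tcp [ 0.6072 -0.0552  0.0764] err mm [-0.05  0.23 -0.33] rot 0.04 F [-0.1 -1.9 -3.4] Fpk [-3.  -0.6 -2.4] w 0.0579 19.9 tcp_pk [ 0.3 -0.3 35.6]
travel [[.0,.0,.0025],[.0,.0,.005],[.0,.0,.0075],[.0,.0,.01],[.0,.0,.01],[.0,.0,.01],[.0,.0,.01],[.0,.0,.01],[.0,.0,.01],[.0,.0,.01]]
dr [[-.0,-.0,.0],[-.0,-.0,.0],[-.0,-.0,.0],[-.0,-.0,.0],[-.0,-.0,.0],[-.0,-.0,.0],[-.0,-.0,.0],[-.0,-.0,.0],[-.0,-.0,.0],[-.0,-.0,.0]]
claw [0.5,0.5,0.5,0.5,0.5,0.5,1,1,1,1]
```

```bash
python3 - <<'E'
from h import *
c=wrist(); w=wpts(c); P=pocketR()
for t in ['tray_center','clip']:
  for d in r.regions_of(t,'wrist')[:1]:
    q=(w[d['pixels']]-PO)@P*1000; q=q[~np.isnan(q[:,0])]
    print(t,d['conf'],np.round(d['extent']),np.percentile(q,[1,10,50,90,99],axis=0).round(1).tolist())
s=st(); print(s['moment'])
overlay(c,'w6.png',PO,PSI,(170,190,470,400),2.6)
E
```

```text
tray_center 0.83 [256. 247. 392. 372.] [[-29.3, -27.9, 36.2], [-27.4, -23.3, 36.9], [-7.8, 0.0, 38.1], [11.4, 23.7, 47.3], [28.1, 28.3, 48.3]]
clip 0.9 [297. 372. 348. 395.] [[23.1, -10.7, 56.7], [23.6, -8.7, 58.5], [24.9, 0.0, 62.9], [26.6, 8.7, 66.8], [27.5, 10.6, 67.9]]
t 21.5 tcp [ 0.6072 -0.0553  0.0766] err mm [-0.91 -1.81  4.4 ] rot 0.03 F [-1.6 -2.  -3. ] Fpk [-3.5  0.7 -1.6] w 0.0578 19.9 tcp_pk [ 0.3 -0.3 35.8]
[-2.23131649  0.86350634 -0.03586641]
(546, 780, 3)
```

View pics/w6.png

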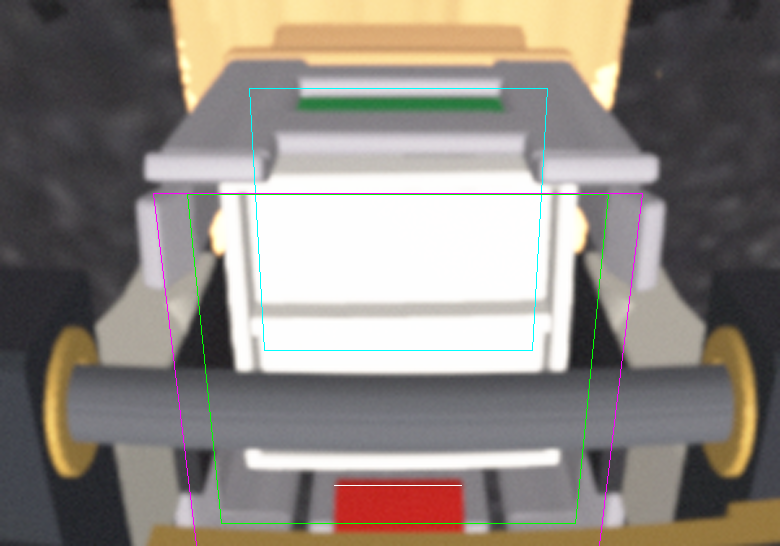

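>>> {"fn": "jog_arm", "kwargs": {
  "travel": [
    [0.0005,0,0.0025],
    [0.001,0,0.005],
    [0.0015,0,0.0075],
    [0.002,0,0.01],
    [0.002,0,0.01],
    [0.002,0,0.01],
    [0.002,0,0.01],
    [0.002,0,0.01],
    [0.002,0,0.01],
    [0.002,0,0.01]
  ],
  "dr": [
    [0,0,0],
    [0,0,0],
    [0,0,0],
    [0,0,0],
    [0,0,0],
    [0,0,0],
    [0,0,0],
    [0,0,0],
    [0,0,0],
    [0,0,0]
  ],
  "claw": [0.5,0.5,0.5,0.5,0.5,0.5,1,1,1,1]
}}

```text
time_s: 22.75
tcp_pos: [0.6077, -0.0543, 0.0717]
eef_rot: [180.0, 25.0, -112.4]
contact_force: [-0.6, -0.6, -0.8]
gripper_width: 0.0863
gripper_force: 0.0
```

```bash
python3 - <<'E'
from h import *
np.save('cmd.npy',np.r_[pk(-.7,-.4,31),toolR().as_quat()])
s=st()
plan([(1,None,None,1),(4,pk(-.7,-.4,150),toolR(),1),(5,(.52,.09,.24),Rz(-107.1),1)])
E
```

```text
t 22.75 tcp [ 0.6077 -0.0543  0.0717] err mm [-0.02  0.01 -0.07] rot 0.02 F [-0.6 -0.6 -0.8] Fpk [-1.1  0.3 -0.4] w 0.0863 0.0 tcp_pk [-0.7 -0.4 30.9]
travel [[.0,.0,.0],[-.0,-.0,-.0595],[.0,.0,-.119],[.0,.0,-.1785],[.0,.0,-.238],[-.0647,.0544,-.2344],[-.1295,.1088,-.2309],[-.1942,.1633,-.2273],[-.259,.2177,-.2238],[-.3237,.2721,-.2202]]
dr [[.0,.0,.0],[.0,.0,.0],[.0,.0,.0],[.0,.0,.0],[.0,.0,.0],[-.0006,.0139,-.0029],[-.0013,.0278,-.0057],[-.0019,.0416,-.0086],[-.0025,.0555,-.0115],[-.0032,.0694,-.0144]]
claw [1,1,1,1,1,1,1,1,1,1]
```

>>> {"fn": "jog_arm", "kwargs": {
  "travel": [
    [0,0,0],
    [0,0,-0.0595],
    [0,0,-0.119],
    [0,0,-0.1785],
    [0,0,-0.238],
    [-0.0647,0.0544,-0.2344],
    [-0.1295,0.1088,-0.2309],
    [-0.1942,0.1633,-0.2273],
    [-0.259,0.2177,-0.2238],
    [-0.3237,0.2721,-0.2202]
  ],
  "dr": [
    [0,0,0],
    [0,0,0],
    [0,0,0],
    [0,0,0],
    [0,0,0],
    [-0.0006,0.0139,-0.0029],
    [-0.0013,0.0278,-0.0057],
    [-0.0019,0.0416,-0.0086],
    [-0.0025,0.0555,-0.0115],
    [-0.0032,0.0694,-0.0144]
  ],
  "claw": [1,1,1,1,1,1,1,1,1,1]
}}

```text
time_s: 24.0
tcp_pos: [0.5195, 0.0912, 0.241]
eef_rot: [-179.9, -0.1, -107.0]
contact_force: [0.5, 0.1, 0.2]
gripper_width: 0.0876
gripper_force: 0.0
```

```bash
python3 - <<'E'
from h import *
s=st(); c=wrist(); w=wpts(c); P=pocketR()
for d in r.regions_of('tray_center','wrist')[:2]:
    q=(w[d['pixels']]-PO)@P*1000; q=q[~np.isnan(q[:,0])]
    print(d['conf'],np.percentile(q,[1,10,50,90,99],axis=0).round(1).tolist())
plan([(5,(.475,.31,.16),None,1),(3,(.4486,.3725,.05),None,1),(2,(.4486,.3725,.0025),None,1)])
E
```

```text
t 24.0 tcp [0.5195 0.0912 0.241 ] err mm [-0.54  1.17  1.04] rot 0.15 F [0.5 0.1 0.2] Fpk [ 0.3 -0.4  0. ] w 0.0876 0.0 tcp_pk [162.4 136.6 141.7]
0.6 [[-28.4, -28.2, 31.4], [-26.7, -25.7, 32.4], [-9.9, 0.6, 33.8], [8.9, 21.4, 42.4], [28.1, 29.2, 43.9]]
travel [[-.0788,.0431,.032],[-.1577,.0861,.064],[-.2365,.1292,.096],[-.3153,.1722,.128],[-.3941,.2153,.16],[-.4288,.2443,.2333],[-.4635,.2734,.3066],[-.4981,.3024,.38],[-.4981,.3024,.4275],[-.4981,.3024,.475]]
dr [[.0,.0,.0],[.0,.0,.0],[.0,.0,.0],[.0,.0,.0],[.0,.0,.0],[.0,.0,.0],[.0,.0,.0],[.0,.0,.0],[.0,.0,.0],[.0,.0,.0]]
claw [1,1,1,1,1,1,1,1,1,1]
```

>>> {"fn": "jog_arm", "kwargs": {
  "travel": [
    [-0.0788,0.0431,0.032],
    [-0.1577,0.0861,0.064],
    [-0.2365,0.1292,0.096],
    [-0.3153,0.1722,0.128],
    [-0.3941,0.2153,0.16],
    [-0.4288,0.2443,0.2333],
    [-0.4635,0.2734,0.3066],
    [-0.4981,0.3024,0.38],
    [-0.4981,0.3024,0.44],
    [-0.4981,0.3024,0.475]
  ],
  "dr": [
    [0,0,0],
    [0,0,0],
    [0,0,0],
    [0,0,0],
    [0,0,0],
    [0,0,0],
    [0,0,0],
    [0,0,0],
    [0,0,0],
    [0,0,0]
  ],
  "claw": [1,1,1,1,1,1,1,1,1,1]
}}

```text
time_s: 25.35
tcp_pos: [0.4481, 0.3717, 0.0005]
eef_rot: [179.9, -0.1, -107.1]
contact_force: [-0.0, -0.0, 0.9]
gripper_width: 0.0873
gripper_force: 0.0
```

```bash
python3 - <<'E'
from h import *
s=st()
plan([(1,None,None,1),(5,None,None,.5),(4,(.4486,.3725,.17),None,.5)])
E
```

```text
t 25.35 tcp [0.4481 0.3717 0.0005] err mm [-0.55 -0.77 -1.94] rot 0.14 F [-0.  -0.   0.9] Fpk [ 0.3 -0.   0.8] w 0.0873 0.0 tcp_pk [ 271.3  309.3 -174.5]
travel [[.0,.0,.0],[.0,.0,.0],[.0,.0,.0],[.0,.0,.0],[.0,.0,.0],[.0,.0,.0],[-.0,.0,-.0838],[-.0,.0,-.1675],[-.0,.0,-.2513],[-.0,.0001,-.335]]
dr [[.0,.0,.0],[.0,.0,.0],[.0,.0,.0],[.0,.0,.0],[.0,.0,.0],[.0,.0,.0],[.0,.0,.0],[.0,.0,.0],[.0,.0,.0],[.0,.0,.0]]
claw [1,0.5,0.5,0.5,0.5,0.5,0.5,0.5,0.5,0.5]
```

>>> {"fn": "jog_arm", "kwargs": {
  "travel": [
    [0,0,0],
    [0,0,0],
    [0,0,0],
    [0,0,0],
    [0,0,0],
    [0,0,0],
    [0,0,-0.0838],
    [0,0,-0.1675],
    [0,0,-0.2513],
    [0,0,-0.335]
  ],
  "dr": [
    [0,0,0],
    [0,0,0],
    [0,0,0],
    [0,0,0],
    [0,0,0],
    [0,0,0],
    [0,0,0],
    [0,0,0],
    [0,0,0],
    [0,0,0]
  ],
  "claw": [1,0.5,0.5,0.5,0.5,0.5,0.5,0.5,0.5,0.5],
  "newtons": 20
}}

```text
time_s: 26.6
tcp_pos: [0.4484, 0.3722, 0.1713]
eef_rot: [180.0, -0.0, -107.1]
contact_force: [0.8, 0.8, -0.1]
gripper_width: 0.0575
gripper_force: 20.0
```

```bash
python3 - <<'E'
from h import *
s=st()
plan([(9,(.535,.03,.23),Rz(-111),.5),(1,None,None,.5)])
E
```

```text
t 26.6 tcp [0.4484 0.3722 0.1713] err mm [-0.22 -0.26  1.32] rot 0.03 F [ 0.8  0.8 -0.1] Fpk [ 0.9 -0.4 -0.5] w 0.0575 20.0 tcp_pk [344.  309.2 -19.9]
travel [[.0671,-.0407,-.0133],[.1342,-.0814,-.0267],[.2013,-.1221,-.04],[.2685,-.1629,-.0533],[.3356,-.2036,-.0667],[.4027,-.2443,-.08],[.4698,-.285,-.0934],[.5369,-.3257,-.1067],[.604,-.3664,-.12],[.604,-.3664,-.12]]
dr [[.0,-.0,.0012],[.0,-.0,.0024],[.0,-.0,.0036],[.0,-.0,.0048],[.0,-.0,.006],[.0,-.0,.0073],[.0,-.0,.0085],[.0,-.0,.0097],[.0,-.0,.0109],[.0,-.0,.0109]]
claw [0.5,0.5,0.5,0.5,0.5,0.5,0.5,0.5,0.5,0.5]
```

>>> {"fn": "jog_arm", "kwargs": {
  "travel": [
    [0.0671,-0.0407,-0.0133],
    [0.1342,-0.0814,-0.0267],
    [0.2013,-0.1221,-0.04],
    [0.2685,-0.1629,-0.0533],
    [0.3356,-0.2036,-0.0667],
    [0.4027,-0.2443,-0.08],
    [0.4698,-0.285,-0.0934],
    [0.5369,-0.3257,-0.1067],
    [0.604,-0.3664,-0.12],
    [0.604,-0.3664,-0.12]
  ],
  "dr": [
    [0,0,0.0012],
    [0,0,0.0024],
    [0,0,0.0036],
    [0,0,0.0048],
    [0,0,0.006],
    [0,0,0.0073],
    [0,0,0.0085],
    [0,0,0.0097],
    [0,0,0.0109],
    [0,0,0.0109]
  ],
  "claw": [0.5,0.5,0.5,0.5,0.5,0.5,0.5,0.5,0.5,0.5]
}}

```text
time_s: 27.85
tcp_pos: [0.5353, 0.028, 0.2303]
eef_rot: [-180.0, 0.0, -111.2]
contact_force: [-0.5, 0.6, -1.2]
gripper_width: 0.0576
gripper_force: 20.0
```

```bash
python3 - <<'E'
from h import *
s=st()
plan([(6,pk(-.7,-.4,125),toolR(),.5),(2,pk(-.7,-.4,95),None,.5),(2,None,None,.5)])
E
```

```text
t 27.85 tcp [0.5353 0.028  0.2303] err mm [ 0.36 -1.97  0.3 ] rot 0.17 F [-0.5  0.6 -1.2] Fpk [-0.2  0.7 -1.2] w 0.0576 20.0 tcp_pk [110.4  97.9 154.1]
travel [[.0308,-.0324,.0243],[.0616,-.0648,.0487],[.0924,-.0972,.073],[.1232,-.1296,.0973],[.154,-.1621,.1217],[.1848,-.1945,.146],[.1721,-.1948,.1732],[.1594,-.1951,.2004],[.1594,-.1951,.2004],[.1594,-.1951,.2004]]
dr [[.0001,-.0116,.0006],[.0003,-.0231,.0012],[.0004,-.0347,.0018],[.0005,-.0463,.0024],[.0007,-.0579,.0031],[.0008,-.0694,.0037],[.0008,-.0694,.0037],[.0008,-.0694,.0037],[.0008,-.0694,.0037],[.0008,-.0694,.0037]]
claw [0.5,0.5,0.5,0.5,0.5,0.5,0.5,0.5,0.5,0.5]
```

>>> {"fn": "jog_arm", "kwargs": {
  "travel": [
    [0.0308,-0.0324,0.0243],
    [0.0616,-0.0648,0.0487],
    [0.0924,-0.0972,0.073],
    [0.1232,-0.1296,0.0973],
    [0.154,-0.1621,0.1217],
    [0.1848,-0.1945,0.146],
    [0.1721,-0.1948,0.1732],
    [0.1594,-0.1951,0.2004],
    [0.1594,-0.1951,0.2004],
    [0.1594,-0.1951,0.2004]
  ],
  "dr": [
    [0.0001,-0.0116,0.0006],
    [0.0003,-0.0231,0.0012],
    [0.0004,-0.0347,0.0018],
    [0.0005,-0.0463,0.0024],
    [0.0007,-0.0579,0.0031],
    [0.0008,-0.0694,0.0037],
    [0.0008,-0.0694,0.0037],
    [0.0008,-0.0694,0.0037],
    [0.0008,-0.0694,0.0037],
    [0.0008,-0.0694,0.0037]
  ],
  "claw": [0.5,0.5,0.5,0.5,0.5,0.5,0.5,0.5,0.5,0.5]
}}

```text
time_s: 29.1
tcp_pos: [0.5977, -0.0782, 0.1304]
eef_rot: [-180.0, 25.0, -112.2]
contact_force: [-0.3, 0.7, -0.7]
gripper_width: 0.0575
gripper_force: 20.0
```

```bash
python3 - <<'E'
from h import *
s=st(); c=wrist(); w=wpts(c); P=pocketR()
for d in r.regions_of('lid_center','wrist')[:1]:
    q=(w[d['pixels']]-PO)@P*1000; q=q[~np.isnan(q[:,0])]; print(d['conf'],np.percentile(q,[1,50,99],axis=0).round(1).tolist(),cv2.minAreaRect(q[:,:2].astype(np.float32)))
plan([(3,pk(-.7,-.4,75),toolR(),.5),(5,pk(-.7,-.4,62),toolR(),.5),(2,None,None,.5)])
E
```

```text
t 29.1 tcp [ 0.5977 -0.0782  0.1304] err mm [0.26 1.13 0.58] rot 0.13 F [-0.3  0.7 -0.7] Fpk [ 0.2  0.6 -0.9] w 0.0575 20.0 tcp_pk [ 0.6 -0.2 95. ]
0.86 [[-28.2, -27.9, 96.4], [-11.8, 0.5, 103.1], [28.2, 28.4, 106.9]] ((5.932163238525391, -18.757537841796875), (70.25881958007812, 109.20691680908203), 15.04177188873291)
travel [[.0,.0,.0133],[.0,.0,.0266],[.0,.0,.0399],[.0,.0,.0451],[.0,.0,.0503],[-.0,.0,.0555],[-.0,.0,.0607],[-.0,.0,.0659],[-.0,.0,.0659],[-.0,.0,.0659]]
dr [[.0,-.0,-.0],[.0,-.0,-.0],[.0,-.0,-.0],[.0,-.0,-.0],[.0,-.0,-.0],[.0,-.0,-.0],[.0,-.0,-.0],[.0,-.0,-.0],[.0,-.0,-.0],[.0,-.0,-.0]]
claw [0.5,0.5,0.5,0.5,0.5,0.5,0.5,0.5,0.5,0.5]
```

>>> {"fn": "jog_arm", "kwargs": {
  "travel": [
    [0,0,0.0133],
    [0,0,0.0266],
    [0,0,0.0399],
    [0,0,0.0451],
    [0,0,0.0503],
    [0,0,0.0555],
    [0,0,0.0607],
    [0,0,0.0659],
    [0,0,0.0659],
    [0,0,0.0659]
  ],
  "dr": [
    [0,0,0],
    [0,0,0],
    [0,0,0],
    [0,0,0],
    [0,0,0],
    [0,0,0],
    [0,0,0],
    [0,0,0],
    [0,0,0],
    [0,0,0]
  ],
  "claw": [0.5,0.5,0.5,0.5,0.5,0.5,0.5,0.5,0.5,0.5]
}}

```text
time_s: 30.45
tcp_pos: [0.6028, -0.0665, 0.0998]
eef_rot: [180.0, 25.0, -112.4]
contact_force: [0.4, -2.3, -1.3]
gripper_width: 0.058
gripper_force: 20.0
```

```bash
python3 - <<'E'
from h import *
s=st()
plan([(8,pk(-.7,-.4,49),toolR(),.5),(2,None,None,.5)])
E
```

```text
t 30.45 tcp [ 0.6028 -0.0665  0.0998] err mm [ 0.03  0.01 -0.13] rot 0.02 F [ 0.4 -2.3 -1.3] Fpk [-2.3 -1.2 -0.3] w 0.058 20.0 tcp_pk [-0.7 -0.4 61.9]
travel [[-.0,.0,.0033],[-.0,.0,.0065],[-.0,.0,.0098],[-.0,.0,.013],[-.0,.0,.0163],[-.0,.0,.0195],[-.0,.0,.0228],[-.0,.0,.026],[-.0,.0,.026],[-.0,.0,.026]]
dr [[.0,-.0,-.0],[.0,-.0,-.0],[.0,-.0,-.0],[.0,-.0,-.0],[.0,-.0,-.0],[.0,-.0,-.0],[.0,-.0,-.0],[.0,-.0,-.0],[.0,-.0,-.0],[.0,-.0,-.0]]
claw [0.5,0.5,0.5,0.5,0.5,0.5,0.5,0.5,0.5,0.5]
```

>>> {"fn": "jog_arm", "kwargs": {
  "travel": [
    [0,0,0.0033],
    [0,0,0.0065],
    [0,0,0.0098],
    [0,0,0.013],
    [0,0,0.0163],
    [0,0,0.0195],
    [0,0,0.0228],
    [0,0,0.026],
    [0,0,0.026],
    [0,0,0.026]
  ],
  "dr": [
    [0,0,0],
    [0,0,0],
    [0,0,0],
    [0,0,0],
    [0,0,0],
    [0,0,0],
    [0,0,0],
    [0,0,0],
    [0,0,0],
    [0,0,0]
  ],
  "claw": [0.5,0.5,0.5,0.5,0.5,0.5,0.5,0.5,0.5,0.5]
}}

```text
time_s: 31.7
tcp_pos: [0.605, -0.061, 0.0881]
eef_rot: [180.0, 25.0, -112.4]
contact_force: [-0.3, -0.7, -2.3]
gripper_width: 0.0575
gripper_force: 20.0
```

```bash
python3 - <<'E'
from h import *
s=st()
plan([(8,pk(-.7,-.4,46),toolR(),.5),(2,None,None,.5)])
E
```

```text
t 31.7 tcp [ 0.605  -0.061   0.0881] err mm [ 0.14  0.39 -0.07] rot 0.03 F [-0.3 -0.7 -2.3] Fpk [-1.7  0.  -1.8] w 0.0575 20.0 tcp_pk [-0.4 -0.4 48.8]
travel [[-.0,.0,.0008],[-.0,.0,.0015],[-.0,.0,.0023],[-.0,.0,.003],[-.0,.0,.0038],[-.0,.0,.0045],[-.0,.0,.0053],[-.0,.0,.006],[-.0,.0,.006],[-.0,.0,.006]]
dr [[.0,-.0,-.0],[.0,-.0,-.0],[.0,-.0,-.0],[.0,-.0,-.0],[.0,-.0,-.0],[.0,-.0,-.0],[.0,-.0,-.0],[.0,-.0,-.0],[.0,-.0,-.0],[.0,-.0,-.0]]
claw [0.5,0.5,0.5,0.5,0.5,0.5,0.5,0.5,0.5,0.5]
```

>>> {"fn": "jog_arm", "kwargs": {
  "travel": [
    [0,0,0.0008],
    [0,0,0.0015],
    [0,0,0.0023],
    [0,0,0.003],
    [0,0,0.0038],
    [0,0,0.0045],
    [0,0,0.0053],
    [0,0,0.006],
    [0,0,0.006],
    [0,0,0.006]
  ],
  "dr": [
    [0,0,0],
    [0,0,0],
    [0,0,0],
    [0,0,0],
    [0,0,0],
    [0,0,0],
    [0,0,0],
    [0,0,0],
    [0,0,0],
    [0,0,0]
  ],
  "claw": [0.5,0.5,0.5,0.5,0.5,0.5,0.5,0.5,0.5,0.5]
}}

```text
time_s: 32.95
tcp_pos: [0.6054, -0.0607, 0.0863]
eef_rot: [-180.0, 25.0, -112.3]
contact_force: [-4.1, -2.5, 6.7]
gripper_width: 0.0577
gripper_force: 20.0
```

```bash
python3 - <<'E'
from h import *
s=st(); c=wrist(); w=wpts(c); P=pocketR()
for t in ['lid_center','clip']:
  for d in r.regions_of(t,'wrist')[:1]:
    q=(w[d['pixels']]-PO)@P*1000; q=q[~np.isnan(q[:,0])]
    print(t,d['conf'],np.round(d['extent']),np.percentile(q,[1,10,50,90,99],axis=0).round(1).tolist())
cv2.imwrite('pics/w7.png',cv2.resize(c['pixels'][190:400,170:470,::-1],None,fx=2.6,fy=2.6))
E
```

```text
t 32.95 tcp [ 0.6054 -0.0607  0.0863] err mm [ 0.01 -0.42  0.85] rot 0.04 F [-4.1 -2.5  6.7] Fpk [-0.7  2.8  7.8] w 0.0577 20.0 tcp_pk [-0.7 -0.6 47. ]
lid_center 0.75 [289. 222. 364. 226.] [[-33.2, -18.4, 10.6], [-32.1, -15.0, 11.5], [-31.9, -0.4, 15.4], [-31.7, 15.8, 18.7], [-31.6, 18.8, 19.6]]
clip 0.76 [302. 363. 345. 398.] [[-23.5, -12.2, 51.9], [24.0, -8.9, 60.9], [26.9, -0.3, 66.5], [34.8, 8.6, 70.4], [47.3, 10.7, 130.5]]
```

View pics/w7.png

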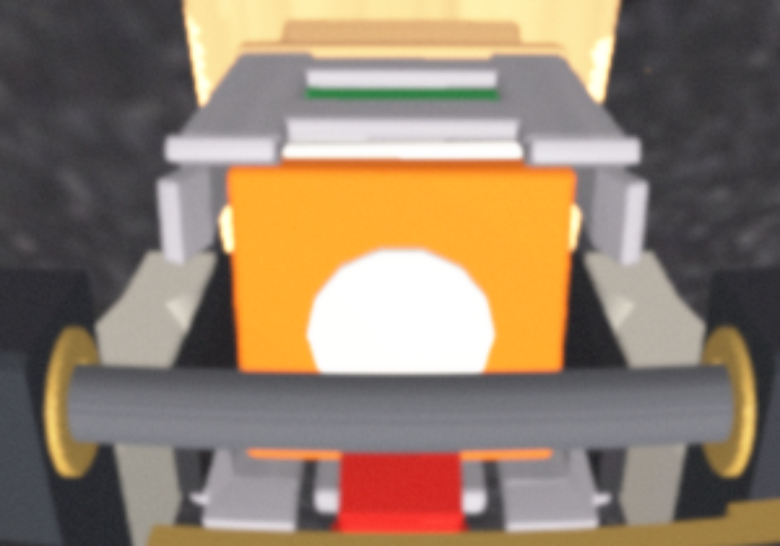

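```bash
python3 - <<'E'
from h import *
plan([(1,pk(-.7,-.4,46.6),None,.5),(5,None,None,1),(4,pk(-.7,-.4,160),None,1)])
E
```

```text
travel [[-.0,.0,-.0012],[-.0,.0,-.0012],[-.0,.0,-.0012],[-.0,.0,-.0012],[-.0,.0,-.0012],[-.0,.0,-.0012],[.0,.0,-.0579],[.0,.0,-.1146],[.0,.0,-.1713],[.0001,.0,-.228]]
dr [[.0,.0,.0],[.0,.0,.0],[.0,.0,.0],[.0,.0,.0],[.0,.0,.0],[.0,.0,.0],[.0,.0,.0],[.0,.0,.0],[.0,.0,.0],[.0,.0,.0]]
claw [0.5,1,1,1,1,1,1,1,1,1]
```

>>> {"fn": "jog_arm", "kwargs": {
  "travel": [
    [0,0,-0.0012],
    [0,0,-0.0012],
    [0,0,-0.0012],
    [0,0,-0.0012],
    [0,0,-0.0012],
    [0,0,-0.0012],
    [0,0,-0.0579],
    [0,0,-0.1146],
    [0,0,-0.1713],
    [0,0,-0.228]
  ],
  "dr": [
    [0,0,0],
    [0,0,0],
    [0,0,0],
    [0,0,0],
    [0,0,0],
    [0,0,0],
    [0,0,0],
    [0,0,0],
    [0,0,0],
    [0,0,0]
  ],
  "claw": [0.5,1,1,1,1,1,1,1,1,1]
}}

```text
time_s: 34.35
tcp_pos: [0.5869, -0.1051, 0.1896]
eef_rot: [180.0, 25.0, -112.4]
contact_force: [0.3, 0.2, 0.5]
gripper_width: 0.0876
gripper_force: 0.0
```

```bash
python3 - <<'E'
from h import *
s=st(); c=wrist(); w=wpts(c); P=pocketR()
for t in ['lid_center','clip']:
  for d in r.regions_of(t,'wrist')[:1]:
    q=(w[d['pixels']]-PO)@P*1000; q=q[~np.isnan(q[:,0])]
    print(t,d['conf'],np.round(d['extent']),np.percentile(q,[1,10,50,90,99],axis=0).round(1).tolist())
overlay(c,'w8.png',PO,PSI,(170,140,470,365),2.6)
E
```

```text
t 34.35 tcp [ 0.5869 -0.1051  0.1896] err mm [-0.13 -0.25  0.9 ] rot 0.01 F [0.3 0.2 0.5] Fpk [ 0.5 -0.2  0.3] w 0.0876 0.0 tcp_pk [ -0.6  -0.4 161. ]
lid_center 0.64 [282. 203. 364. 278.] [[-29.2, -28.5, 47.5], [-25.5, -23.2, 54.0], [-3.4, 0.5, 55.1], [21.0, 23.4, 58.1], [27.3, 28.7, 59.2]]
clip 0.73 [307. 275. 341. 316.] [[23.8, -20.9, -111.8], [25.2, -9.9, 61.7], [38.4, -0.2, 66.9], [48.6, 9.3, 70.8], [129.7, 13.2, 71.7]]
(585, 780, 3)
```

View pics/w8.png

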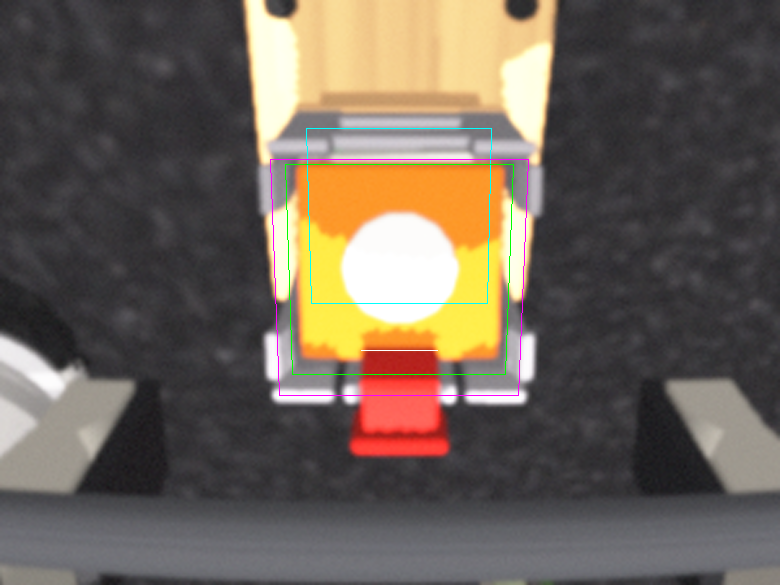

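```bash
python3 -c "
from plant import r
print(r.close_job())"
```

```text
the job is handed in; nothing more can be done
None
```

The green box, white tray and orange lid are stacked square in the frame, and in the last picture the clip is shut over the lid. The mug, spice jar and salt shaker were never approached, and I handed the job in at about 34.5 s.

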